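# Reset the batch reader, line up the sample boxes and press their seals

### The job

Start a new batch: take the spring-tipped probe and slide it along the groove in the reader's cover plate until it drops into the hidden reset socket, and push the plunger there right down. Then nudge every sample box squarely into the bay of its own colour so that they stand in one even row, and after that press the seal in each lid flush with the foot of the seal punch (not with the fingers), squarely and without ramming it, lifting it off without dragging a box out of its bay. Finish with the probe hanging in its holder, the punch upright on its pad and the boxes in their bays, and leave the other things on the bench alone.

Things in the scene. Friction and masses are not known exactly. Their poses are not given: they have to be found in the camera images.
- groove (a point): Middle of the guide groove in the cover of the grey batch reader (fixed console, 300 mm along this x, 110 mm wide, cover 44 mm above the table; black display rising to 73 mm at x 95 to 145 mm). The point is on the groove's floor, 40 mm above the table. The white-floored groove runs along x, 60 mm each way, 18 mm wide, 4 mm deep. Its floor hides the reset plunger.
- reset_plunger (a joint): Reset plunger, a 20 mm length of the groove's floor (full width), centred at most 40 mm from the groove's middle; flush and of the floor's colour, so it cannot be seen, but it gives way. 0 flush, 0.008 m fully down; goes down at 1 N (more when fast) and stays where it is left.
- probe_grip (a point): Centre of the probe's orange square handle (24 x 24 x 60 mm), z along it, x and y square to its flats. Stands in the blue holder; 165 g. Below the handle: steel collar 36 mm across, 6 mm thick, by whose underside (36 mm below this point) the probe hangs; shaft 16 mm across, 30 mm long; brass rod 10 mm across with a round end.
- probe_end (a point): Lower end of the probe's brass rod, 96 mm below probe_grip when free. The rod is sprung: it yields upward into the shaft by up to 15 mm, with 1.5 N at the start and 0.22 N more per mm.
- holder_top (a point): Centre of the top of the blue probe holder (block 56 x 56 mm, top 75 mm above the table, open hole 26 mm wide) on the aluminium tool stand (100 mm along this x axis, 180 mm along y, 12 mm thick). The hole runs down to the stand; the probe's collar rests on the block's top.
- punch_pad (a point): Centre of the yellow round pad (64 mm across) where the punch belongs, on the top of the same tool stand, 12 mm above the table, 100 mm from the holder along -y of the stand.
- punch_grip (a point): Centre of the black square handle (26 x 26 x 60 mm) of the seal punch, z along the handle, x and y square to its flats. Its flat round steel foot, 40 mm across and 14 mm thick, has its underside 66 mm below this point. It stands on its foot and weighs 300 g.
- box_purple_center (a point): Centre of the sample box with the purple lid: white, 60 x 60 x 46 mm (lid's top 23 mm above this point), x and y square to its sides, about 0.23 kg, on the mat (3 mm thick) up to 140 mm in front of its bay. A white round seal 26 mm across stands 5 mm proud in the middle of the lid. May be absent.
- seal_purple (a joint): Seal in the purple lid: 0 standing proud, 0.005 m pressed flush; moves at about 6 N and stays where it is left.
- bay_purple_mid (a point): Centre of the bay outlined in purple on the mat (76 mm square outline, a purple bar on its far side), at the mat's surface, 3 mm above the table. x and y are square to the outline; the four bays lie in one line along y, 105 mm apart, in any order of colour.
- box_red_center (a point): Centre of the sample box with the red lid: white, 60 x 60 x 46 mm (lid's top 23 mm above this point), x and y square to its sides, about 0.23 kg, on the mat (3 mm thick) up to 140 mm in front of its bay. A white round seal 26 mm across stands 5 mm proud in the middle of the lid. May be absent.
- seal_red (a joint): Seal in the red lid: 0 standing proud, 0.005 m pressed flush; moves at about 6 N and stays where it is left.
- bay_red_mid (a point): Centre of the bay outlined in red on the mat (76 mm square outline, a red bar on its far side), at the mat's surface, 3 mm above the table. x and y are square to the outline; the four bays lie in one line along y, 105 mm apart, in any order of colour.
- box_blue_center (a point): Centre of the sample box with the blue lid: white, 60 x 60 x 46 mm (lid's top 23 mm above this point), x and y square to its sides, about 0.23 kg, on the mat (3 mm thick) up to 140 mm in front of its bay. A white round seal 26 mm across stands 5 mm proud in the middle of the lid. May be absent.
- seal_blue (a joint): Seal in the blue lid: 0 standing proud, 0.005 m pressed flush; moves at about 6 N and stays where it is left.
- bay_blue_mid (a point): Centre of the bay outlined in blue on the mat (76 mm square outline, a blue bar on its far side), at the mat's surface, 3 mm above the table. x and y are square to the outline; the four bays lie in one line along y, 105 mm apart, in any order of colour.
- box_green_center (a point): Centre of the sample box with the green lid: white, 60 x 60 x 46 mm (lid's top 23 mm above this point), x and y square to its sides, about 0.23 kg, on the mat (3 mm thick) up to 140 mm in front of its bay. A white round seal 26 mm across stands 5 mm proud in the middle of the lid. May be absent.
- seal_green (a joint): Seal in the green lid: 0 standing proud, 0.005 m pressed flush; moves at about 6 N and stays where it is left.
- bay_green_mid (a point): Centre of the bay outlined in green on the mat (76 mm square outline, a green bar on its far side), at the mat's surface, 3 mm above the table. x and y are square to the outline; the four bays lie in one line along y, 105 mm apart, in any order of colour.
- rack_white: Bystander: white wire rack of purple-capped tubes, 78 x 188 mm, 97 mm tall; origin at the centre of its underside.
- rack_red: Bystander: red rack of purple-capped tubes, 78 x 144 mm, 97 mm tall; origin at the centre of its underside.
- wash_bottle: Bystander: white bottle with blue cap, 64 mm across, 160 mm tall; origin at the centre of its underside.
- tape_roll: Bystander: yellow tape roll lying flat, 76 mm across, 24 mm tall; origin at the centre of its underside.
- dish_stack: Bystander: clear stack of dishes, 90 mm across, 34 mm tall; origin at the centre of its underside.
Not all that is in view belongs to the job. Leave any yellow look-alike of the part that bears box_blue_center alone.

How it is judged:
On the way, in this order (a step that is already met when the one before it is completed fails the run):
1. the probe has dropped into the hidden socket and pushed the reset plunger down (value of joint reset_plunger above 0.006 m and z of probe_end in the frame of groove below -0.005 m), for 0.2 s.
2. every box present stands squarely in the bay of its colour (horizontal distance between box_purple_center and bay_purple_mid below 0.008 m and height (world z) of each of box_purple_center, box_red_center, box_blue_center, box_green_center below 0.031 m and angle between each of box_purple_center, box_red_center, box_blue_center, box_green_center's own z axis and vertical below 0.05 rad and (angle between the x axis of box_purple_center and the x axis of bay_purple_mid, either way round below 0.12 rad or angle between the x axis of box_purple_center and the y axis of bay_purple_mid, either way round below 0.12 rad) and horizontal distance between box_red_center and bay_red_mid below 0.008 m and (angle between the x axis of box_red_center and the x axis of bay_red_mid, either way round below 0.12 rad or angle between the x axis of box_red_center and the y axis of bay_red_mid, either way round below 0.12 rad) and horizontal distance between box_blue_center and bay_blue_mid below 0.008 m and (angle between the x axis of box_blue_center and the x axis of bay_blue_mid, either way round below 0.12 rad or angle between the x axis of box_blue_center and the y axis of bay_blue_mid, either way round below 0.12 rad) and horizontal distance between box_green_center and bay_green_mid below 0.008 m and (angle between the x axis of box_green_center and the x axis of bay_green_mid, either way round below 0.12 rad or angle between the x axis of box_green_center and the y axis of bay_green_mid, either way round below 0.12 rad)), for 0.2 s.
3. every seal is pressed flush (value of joint each of seal_purple, seal_red, seal_blue, seal_green above 0.004 m), for 0.2 s.
At the end, for the whole second after the job is handed in: Plunger down over 6 mm; every box within 8 mm of the middle of its colour's bay, turned at most 7 degrees from the outline, upright on the mat; every seal down over 4 mm; probe hanging upright in its holder (within 14 mm), punch upright on its pad (within 22 mm) (all of step 2 and all of step 3 and value of joint reset_plunger above 0.006 m and horizontal distance between probe_grip and holder_top below 0.014 m and angle between each of probe_grip, punch_grip's own z axis and vertical below 0.1 rad and height (world z) of probe_grip below 0.117 m and horizontal distance between punch_grip and punch_pad below 0.022 m and height (world z) of punch_grip below 0.083 m); the robot touches nothing.
It fails at once if a seal is touched hard (over 2 N) by the fingers (contact force between the fingers and seal_purple above 2 N or contact force between the fingers and seal_red above 2 N or contact force between the fingers and seal_blue above 2 N or contact force between the fingers and seal_green above 2 N).
It fails at once if the punch presses a seal while leaning more than 11 degrees (angle between punch_grip's own z axis and vertical above 0.2 rad and (contact force between punch and seal_purple above 3 N or contact force between punch and seal_red above 3 N or contact force between punch and seal_blue above 3 N or contact force between punch and seal_green above 3 N)).
It fails at once if a box is rammed with the punch (over 45 N) (contact force between punch and box_purple above 45 N or contact force between punch and box_red above 45 N or contact force between punch and box_blue above 45 N or contact force between punch and box_green above 45 N).
It fails at once if a bystander is moved over 4 cm (distance of any of rack_white, rack_red, wash_bottle, tape_roll, dish_stack from where it was at the start of the episode above 0.04 m).
Of box_purple, box_red, box_blue, box_green only 3 to 4 are there at a start; the rules pass over those that are not, and their reading is None.
At some moment in a run one of box_purple, box_red, box_blue, box_green may be knocked a few centimetres aside while the robot is not near it.
It also fails if it takes over 210 s, if anything falls off the work surface, if the arm or the gripper's body presses on something with over 40 N, if the wrist force passes 120 N, or if a joint passes its speed limit or range.

### The arm

A 6-joint arm with a two-finger parallel gripper is mounted at the origin on the work surface. World frame = base frame: x ahead of the robot, y to its left, z up, the work surface at z = 0. Lengths are in m, angles in rad, forces in N, time in s.
With the tool pointing down it reaches from about 0.4 to 0.825 m from the base axis. Payload 7 kg.
Tool frame: the origin (TCP) lies midway between the tips of the shut fingers; the grasp point (between the pads) lies 19 mm behind it; y points along the fingers, x is the direction in which the jaws open and shut, and the axes are right-handed (so a half turn about y gives the same grasp; the last joint's range is limited). The gripper opens to 88 mm and grips with 3 to 60 N. Pads are 19 mm wide; open, the fingers measure 130 mm over their backs; the gripper's body (78 mm by 193 mm) begins 47 mm behind the grasp point.
Start: joints at [1.408, 0.359, 0.012, 0, -1.224, -0.288], TCP at [0.294, 0.608, 0.227] pointing down, gripper open.
Joint ranges: [-3.07, 3.07], [-1.43, 2.12], [-1.02, 1.25], [-3.03, 1.67], [-3.05, -0], [-3.03, 3.03]. Speed limits (rad/s): [2.39, 2.39, 3.01, 3.14, 3.14, 3.14].

### API

Orientations are given as a 3x3 rotation matrix whose columns are the frame's x, y, z axes.
In Python, from rig import bot, eyes, order gives the robot as it stands.
- The arm moves only by the shell command python3 -m creep 'ROWS' [FORCE]. ROWS is JSON, a list of rows, each an object of numbers: "fingers": the opening in per cent of the stroke, from 0 (shut) to 100 (fully open); "dx", "dy", "dz": the shift along the tool's x, y, z in mm; "turn": the turn about the tool's y in degrees. A call has 1 to 12 rows; each row shifts and turns the commanded pose from where the row before left it, along the tool's axes as they then stand; what a row does not reach is not made up. A row lasts 1/10 s, in which the tool goes at most 50 mm and 8.59 degrees, less where a joint would pass 70% of its speed; a pose out of reach is approached as far as the arm can. A call with a gripper value outside its range is refused whole. The fingers move at their own pace and stop on an object; FORCE is the grip in N (left out, the last holds). Time passes only in rows, so rows that do not move let the fingers close. It gives the time, the measured TCP pose, the force and the opening at its end, in the units of the state.
- bot.observe(): the state, without advancing time (a new reading comes with each control period).
- eyes.capture(name): name is "side" or "top"; returns a dict with "img" (420x560x3 uint8, red, green, blue), "range_z" (420x560 float32, m along the optical axis (not along the pixel's ray), 0 where there is no reading), "fx", "fy", "cx", "cy" (pixels), "world_to_cam" (4x4, takes a point from world to camera coordinates). Camera axes: x right, y down, z forward; pixel columns grow to the right and rows downward; lengths in m; the calibration is good to about 2 mm. A picture is of the moment at which its call begins.
- order.job_done(): hands the job in, once; it reports no verdict.
The state is a dict: "t": time; "joints": joint angles; "qd": joint speeds; "joint_torque": joint torques, N m; "tool_pos": TCP position; "tcp_rot": TCP orientation; "force": force on the tool from outside, world axes, zero at the start; "moment": the same for the moment, N m; "opening": opening from 0.0 (shut) to 1.0 (fully open).
Only numpy, scipy, OpenCV 4.12 (cv2) and the standard library are available. Lean on these libraries where they do the work, as an engineer would, in place of code of your own. Each camera call takes 0.05 s, during which the arm holds its last target. There are 200 camera calls.

## Working session

There is one attempt and no reset: what is moved stays moved. The work goes in short steps, Python scripts to look and compute and a shell command to move; the robot and the scene stay as the last step left them, time stands still between calls to the robot, and variables do not carry over. Pictures are saved under pics/ and viewed, about 12 in all and at most 16, crops included, and the job is handed in when it is done.

```bash
ls; mkdir -p pics; python3 - <<'E'
from rig import bot,eyes
import cv2,numpy as np
s=bot.observe()
for k in s: print(k,np.round(s[k],3).tolist())
for n in("side","top"):
    c=eyes.capture(n); cv2.imwrite(f"pics/{n}0.png",c["img"][:,:,::-1]); np.savez(f"/tmp/{n}0.npz",**c)
    print(n,c["fx"],c["cx"],c["cy"],np.round(c["world_to_cam"],3).tolist())
E
```

```text
pics
t 0.0
joints [1.408, 0.359, 0.011, -0.0, -1.224, -0.288]
qd [0.0, -0.001, -0.0, 0.001, -0.0, -0.001]
joint_torque [0.001, -58.271, 29.306, 6.997, 0.007, -0.0]
tool_pos [0.294, 0.607, 0.226]
tcp_rot [[-0.436, -0.001, 0.9], [-0.9, -0.002, -0.436], [0.002, -1.0, 0.0]]
force [0.077, 0.247, 1.127]
moment [-0.017, -0.033, 0.018]
opening 0.999
side 529.4201238869848 286.61458896092176 206.65874311281678 [[0.912, -0.409, 0.014, -0.559], [-0.189, -0.45, -0.873, 0.188], [0.363, 0.793, -0.488, 1.085], [0.0, 0.0, 0.0, 1.0]]
top 485.26006734576794 281.5690334511236 210.71381294261096 [[0.011, -1.0, 0.016, -0.051], [-0.983, -0.014, -0.186, 0.587], [0.186, -0.014, -0.982, 1.205], [0.0, 0.0, 0.0, 1.0]]
```

View pics/top0.png

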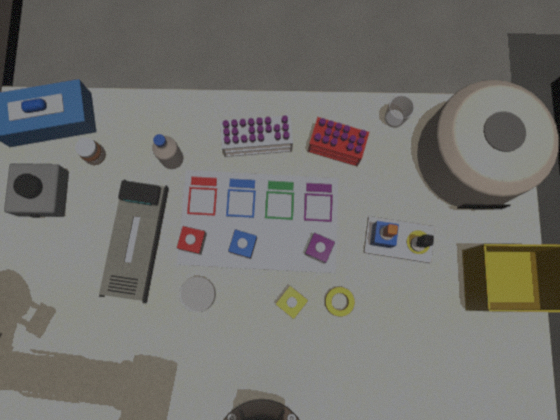

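View pics/side0.png

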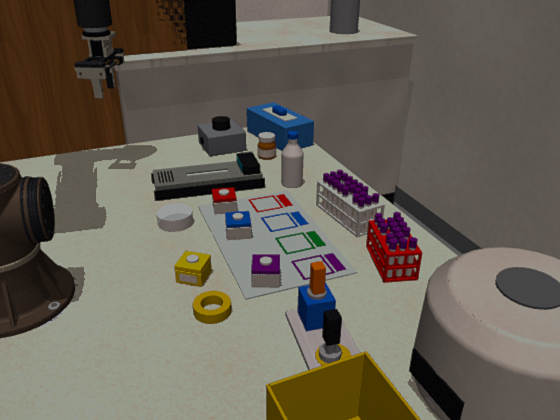

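Top view (top0), with candidates by pixel:
- **Boxes:** red (191,240), blue (243,243) and purple (320,247). Green is absent. A yellow look-alike box is at (292,302).
- **Probe:** orange handle at (391,231) in the blue holder (385,234). Other blue things are the blue crate (40,112), the blue cap (159,140) and the blue box (243,243).
- **Punch:** black handle at (426,240) on the yellow pad (418,241). Other yellow things are the tape (340,301) and the bin.
- **Reader:** groove at (133,240).

Next I'll measure these and check the tools in one crop.

```bash
cat > h.py <<'E'
import cv2,numpy as np
from rig import bot,eyes
def cap(n,save=None):
    c=eyes.capture(n)
    if save: cv2.imwrite(f"pics/{save}.png",c["img"][:,:,::-1])
    return c
def ray(c,uv,z):
    T=np.asarray(c["world_to_cam"]);R,t=T[:3,:3],T[:3,3]
    d=R.T@[(uv[0]-c["cx"])/c["fx"],(uv[1]-c["cy"])/c["fy"],1.];o=-R.T@t
    return (o+d*(z-o[2])/d[2])
def proj(c,p):
    q=(np.asarray(c["world_to_cam"])@[*p,1])[:3]
    return np.array([c["cx"]+c["fx"]*q[0]/q[2],c["cy"]+c["fy"]*q[1]/q[2]])
H={"red":[(0,9),(172,180)],"blue":[(105,122)],"green":[(50,80)],"purple":[(138,160)],"orange":[(5,18)],"yellow":[(22,34)]}
def mask(c,col,smin=110,vmin=40):
    h=cv2.cvtColor(c["img"],cv2.COLOR_RGB2HSV);m=0
    for a,b in H[col]: m=m|cv2.inRange(h,(a,smin,vmin),(b,255,255))
    return m
def blobs(m,roi,amin=8):
    x0,y0,x1,y1=roi;k=np.zeros_like(m);k[y0:y1,x0:x1]=m[y0:y1,x0:x1]
    cs,_=cv2.findContours(k,cv2.RETR_EXTERNAL,cv2.CHAIN_APPROX_NONE)
    return sorted([q for q in cs if cv2.contourArea(q)>amin],key=cv2.contourArea,reverse=True)
def rect(c,q,z):
    "contour -> world minAreaRect on plane z: centre, size(mm), yaw mod 90 (deg)"
    w=np.array([ray(c,p,z)[:2] for p in q[:,0,:].astype(float)],np.float32)*1000
    (cx,cy),s,a=cv2.minAreaRect(w)
    return round(cx/1000,4),round(cy/1000,4),np.round(s,0).tolist(),round((a+45)%90-45,1)
def go(p,yaw=None,s=None):
    "print tool-axis shifts (mm) to bring the TCP to p, jaws (tool x) along yaw deg (mod 180); turn FIRST"
    s=s or bot.observe();R=np.array(s["tcp_rot"]);t=0
    cur=np.degrees(np.arctan2(R[1,0],R[0,0]))
    if yaw is not None:
        t=-((yaw-cur+90)%180-90)   # tool y is down
        a=np.radians(t);c_,s_=np.cos(a),np.sin(a)
        R=R@np.array([[c_,0,s_],[0,1,0],[-s_,0,c_]])
    d=R.T@(np.asarray(p)-s["tool_pos"])*1000
    print("yaw now %.1f turn %.1f  dx %.1f dy %.1f dz %.1f"%(cur,t,*d),"j6 %.2f"%s["joints"][5],"pos",np.round(s["tool_pos"],4),"F",np.round(s["force"],1),"op %.3f t %.1f"%(s["opening"],s["t"]))
E
python3 - <<'E'
from h import *
c=cap("top");
cr=cv2.resize(c["img"][205:265,350:450],None,fx=7,fy=7,interpolation=cv2.INTER_NEAREST)
cr2=cv2.resize(c["img"][170:310,95:345],None,fx=2.8,fy=2.8,interpolation=cv2.INTER_NEAREST)[:,:700]
cv2.imwrite("pics/crop1.png",cr[:,:,::-1])
for col in("red","blue","green","purple"):
    for q in blobs(mask(c,col),(175,172,345,268)): 
        up=q[:,0,1].mean()<225
        print(col,"bay" if up else "box",q[:,0].mean(0).round(1),rect(c,q,.003 if up else .049))
for n,col,z,roi in(("holder","blue",.075,(365,215,405,262)),("probe","orange",.141,(370,215,410,262)),("pad","yellow",.012,(400,225,440,262))):
    for q in blobs(mask(c,col),roi): print(n,q[:,0].mean(0).round(1),rect(c,q,z))
h=cv2.cvtColor(c["img"],cv2.COLOR_RGB2HSV)
m=cv2.inRange(h,(0,0,150),(180,80,255))
for q in blobs(m,(115,210,150,275)): print("groove",rect(c,q,.040))
m=cv2.inRange(h,(0,0,0),(180,255,45))
for q in blobs(m,(410,225,440,255)): print("punch",q[:,0].mean(0),rect(c,q,.108))
H["pinkgrey"]=[]
# seals: bright low-sat disc
m=cv2.inRange(h,(0,0,110),(180,70,255))
for x,y in((191,240),(243,243),(320,247)):
    for q in blobs(m,(x-6,y-6,x+7,y+7),4): print("seal",rect(c,q,.054))
# depth-based handles / lids
T=np.asarray(c["world_to_cam"]);vv,uu=np.mgrid[0:420,0:560];Z=c["range_z"]
P=np.stack([(uu-c["cx"])/c["fx"]*Z,(vv-c["cy"])/c["fy"]*Z,Z],-1)-T[:3,3];W=P@T[:3,:3]
np.save("/tmp/W.npy",W)
for n,lo,hi,roi in(("probe",.13,.16,(370,215,410,262)),("punch",.09,.125,(405,225,445,262)),("boxes",.042,.065,(175,222,345,268)),("holder",.065,.085,(365,215,405,262)),("reader",.036,.055,(95,200,170,305))):
    m=((W[...,2]>lo)&(W[...,2]<hi)).astype(np.uint8)
    for q in blobs(m,roi): print("D",n,rect(c,q,{"probe":.141,"punch":.108,"boxes":.049,"holder":.075,"reader":.044}[n]))
E
```

```text
red box [190.5 239.5] (0.5109, 0.19, [59.0, 57.0], -13.1)
red bay [203.3 181.1] (0.6775, 0.1707, [66.0, 20.0], -2.4)
blue box [242.3 243.2] (0.5025, 0.0568, [57.0, 57.0], -15.4)
blue bay [241.9 183.1] (0.6734, 0.0652, [66.0, 20.0], -2.3)
green bay [279.8 185.2] (0.6687, -0.0391, [61.0, 16.0], -2.8)
purple bay [319.  187.4] (0.6641, -0.1445, [63.0, 17.0], -2.4)
purple box [316.2 241.2] (0.5054, -0.1364, [33.0, 37.0], -26.3)
holder [383.5 234.7] (0.5278, -0.309, [55.0, 57.0], -10.7)
probe [391.4 230. ] (0.528, -0.3075, [22.0, 25.0], -1.9)
pad [415.5 242.3] (0.5161, -0.4056, [59.0, 52.0], 14.8)
punch [424.29268293 240.73170732] (0.5068, -0.3965, [25.0, 38.0], 0.7)
seal (0.5115, 0.1906, [25.0, 25.0], -15.9)
seal (0.5039, 0.0572, [23.0, 26.0], 0.7)
seal (0.4961, -0.1444, [25.0, 26.0], -44.8)
D probe (0.5309, -0.3085, [26.0, 25.0], -9.7)
D punch (0.5106, -0.4029, [30.0, 28.0], -2.7)
D boxes (0.5117, 0.1903, [61.0, 60.0], -12.4)
D boxes (0.5034, 0.0573, [60.0, 60.0], -15.8)
D boxes (0.4956, -0.1426, [60.0, 60.0], -23.5)
D holder (0.5311, -0.3089, [58.0, 58.0], -8.2)
D reader (0.4919, 0.3421, [116.0, 261.0], -7.6)
```

View pics/crop1.png

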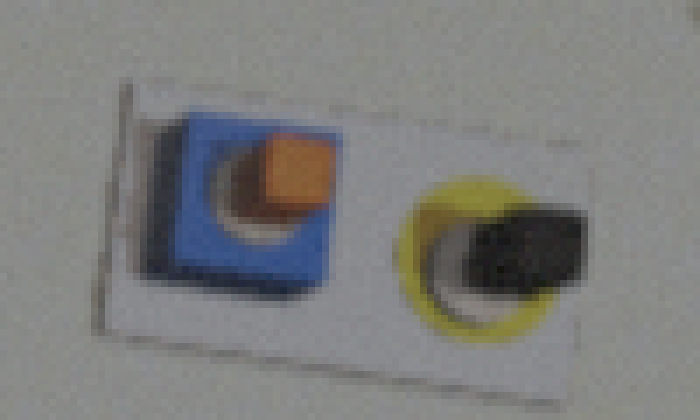

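```bash
python3 - <<'E'
from h import *
c=cap("top");h=cv2.cvtColor(c["img"],cv2.COLOR_RGB2HSV);g=cv2.cvtColor(c["img"],cv2.COLOR_RGB2GRAY)
W=np.load("/tmp/W.npy")
print("groove px",g[238:244,122:146].tolist())
m=(cv2.medianBlur(g,3)>int(g[240,132]*.5+.5*np.median(g[235:260,118:126]))).astype(np.uint8)
for q in blobs(m,(118,205,148,275)): print("groove",rect(c,q,.040),q[:,0].mean(0))
# cover top from depth: fit
m=((W[...,2]>.034)&(W[...,2]<.055)).astype(np.uint8)
q=blobs(m,(95,180,170,305))[0];print("cover",rect(c,q,.044))
m=((W[...,2]>.062)&(W[...,2]<.085)).astype(np.uint8)
for q in blobs(m,(95,170,170,305)):print("display",rect(c,q,.073))
# bays: everything saturated in the bay area in that hue
for col,(x0,x1) in dict(red=(185,220),blue=(223,259),green=(262,297),purple=(300,336)).items():
    mm=mask(c,col,35,30)
    ys,xs=np.nonzero(mm[188:226,x0:x1]); 
    pts=np.stack([xs+x0,ys+188],-1)[:,None].astype(np.int32)
    big=max(blobs(mm,(x0,174,x1,226)),key=cv2.contourArea)
    print(col,"all",rect(c,big,.003),"n",len(xs))
E
python3 - <<'E'
from h import *
c=cap("side");T=np.asarray(c["world_to_cam"]);vv,uu=np.mgrid[0:420,0:560];Z=c["range_z"]
P=np.stack([(uu-c["cx"])/c["fx"]*Z,(vv-c["cy"])/c["fy"]*Z,Z],-1)-T[:3,3];W=P@T[:3,:3]
for n,p,lo,hi,zt in(("probe",(.53,-.309),.085,.136,.141),("punch",(.511,-.403),.05,.102,.108)):
    m=(np.hypot(W[...,0]-p[0],W[...,1]-p[1])<.03)&(Z>0)
    top=(m&(abs(W[...,2]-zt)<.006)).astype(np.uint8)
    for q in blobs(top,(0,0,560,420),3): print(n,"side top",rect(c,q,zt))
    s=m&(W[...,2]>lo)&(W[...,2]<hi)
    print(n,"z",W[m][:,2].max().round(4),"side pts",W[s][:,:2].mean(0).round(4),s.sum())
    # normals of the visible side faces by plan-view slopes
    gy,gx=np.gradient(W,axis=(0,1));N=np.cross(gx,gy)
    k=s&(abs(N[...,2])/(np.linalg.norm(N,axis=-1)+1e-12)<.3)
    a=np.degrees(np.arctan2(N[k][:,1],N[k][:,0]))%90
    print(n,"normal yaw mod 90",np.histogram(a,bins=18,range=(0,90))[0])
E
```

```text
groove px [[102, 101, 98, 100, 100, 99, 95, 114, 131, 139, 135, 137, 133, 127, 113, 99, 98, 95, 101, 101, 104, 99, 104, 100], [103, 97, 98, 103, 101, 98, 98, 123, 134, 139, 138, 139, 140, 127, 104, 100, 101, 100, 100, 102, 97, 101, 102, 99], [100, 98, 98, 100, 96, 93, 100, 127, 140, 142, 138, 135, 135, 118, 104, 100, 99, 102, 103, 102, 102, 101, 101, 98], [102, 102, 100, 100, 101, 94, 101, 126, 141, 138, 141, 138, 134, 116, 101, 103, 96, 100, 104, 99, 99, 97, 99, 104], [98, 100, 99, 102, 101, 99, 110, 134, 140, 139, 136, 140, 128, 109, 102, 98, 99, 101, 103, 104, 103, 101, 102, 105], [99, 100, 97, 97, 96, 98, 115, 132, 138, 139, 139, 136, 128, 110, 99, 101, 100, 104, 101, 102, 101, 99, 100, 101]]
groove (0.5115, 0.3427, [16.0, 117.0], -7.5) [132.08421053 239.23157895]
cover (0.5123, 0.3391, [117.0, 302.0], -7.5)
display (0.628, 0.3245, [102.0, 53.0], -7.5)
red all (0.6376, 0.1721, [78.0, 107.0], -2.4) n 269
blue all (0.6332, 0.0671, [78.0, 107.0], -2.5) n 315
green all (0.6138, -0.037, [77.0, 76.0], 0.4) n 314
purple all (0.6098, -0.1419, [77.0, 77.0], -3.4) n 364
probe side top (0.5298, -0.3166, [30.0, 25.0], -11.1)
probe z 0.1433 side pts [ 0.5282 -0.321 ] 349
probe normal yaw mod 90 [16 15 10 11  8 13  5  7  4  4  9  7 30 24 16 26 21 22]
punch side top (0.5101, -0.4125, [32.0, 28.0], -7.8)
punch z 0.1108 side pts [ 0.5073 -0.4172] 422
punch normal yaw mod 90 [20 32 18 14  7  5  6  7  5  5  6 27 25 33 25 28 31 27]
```

The crop confirms the orange handle in the blue holder and the black punch with its steel foot on the yellow pad. Next I turn to the handle's yaw, then travel.

```bash
python3 -m creep '[{"turn":8.1,"dy":-5},{"turn":8.1},{"turn":8.1},{"turn":8.1},{"turn":8.1},{"turn":8.1},{"turn":8.1},{"turn":8.1},{"turn":8.1},{}]'; python3 -c "
from h import *
go((.55,.2,.235),-9); go((.5305,-.3085,.2),-9)"
```

```text
yaw now -115.8 turn 73.2  dx -316.6 dy -8.6 dz 362.3 j6 -0.29 pos [0.294  0.6074 0.2261] F [-0.4 -0.6  0.5] op 1.003 t 0.2
yaw now -115.8 turn 73.2  dx -376.9 dy 26.8 dz 867.6 j6 -0.29 pos [0.294  0.6074 0.2261] F [-0.4 -0.6  0.5] op 1.003 t 0.2invalid input at $[0]: expected keys fingers, dx, dy, dz, turn
```

```bash
python3 -m creep '[{"fingers":100,"dx":0,"dy":-5,"dz":0,"turn":8.1},{"fingers":100,"dx":0,"dy":0,"dz":0,"turn":8.1},{"fingers":100,"dx":0,"dy":0,"dz":0,"turn":8.1},{"fingers":100,"dx":0,"dy":0,"dz":0,"turn":8.1},{"fingers":100,"dx":0,"dy":0,"dz":0,"turn":8.1},{"fingers":100,"dx":0,"dy":0,"dz":0,"turn":8.1},{"fingers":100,"dx":0,"dy":0,"dz":0,"turn":8.1},{"fingers":100,"dx":0,"dy":0,"dz":0,"turn":8.1},{"fingers":100,"dx":0,"dy":0,"dz":0,"turn":8.4},{"fingers":100,"dx":0,"dy":0,"dz":0,"turn":0}]'; python3 -m creep '[{"fingers":100,"dx":-35,"dy":0,"dz":35,"turn":0},{"fingers":100,"dx":-35,"dy":0,"dz":35,"turn":0},{"fingers":100,"dx":-35,"dy":0,"dz":35,"turn":0},{"fingers":100,"dx":-35,"dy":0,"dz":35,"turn":0},{"fingers":100,"dx":-35,"dy":0,"dz":35,"turn":0},{"fingers":100,"dx":-35,"dy":0,"dz":35,"turn":0},{"fingers":100,"dx":-35,"dy":0,"dz":35,"turn":0},{"fingers":100,"dx":-35,"dy":0,"dz":35,"turn":0},{"fingers":100,"dx":-35,"dy":0,"dz":35,"turn":0},{"fingers":100,"dx":0,"dy":0,"dz":0,"turn":0}]'; python3 -c "
from h import *
go((.5305,-.3085,.2),-9)"
```

```text
t: 1.25
tool_pos: [0.2941, 0.6074, 0.2314]
tcp_rot: [[-0.987, -0.0, -0.159], [0.159, -0.0, -0.987], [0.0, -1.0, 0.0]]
force: [0.3, -0.3, -0.2]
opening: 1.001
t: 2.25
tool_pos: [0.5581, 0.2424, 0.2314]
tcp_rot: [[-0.988, -0.0, -0.157], [0.157, -0.001, -0.988], [-0.0, -1.0, 0.001]]
force: [-1.3, -1.0, -0.9]
opening: 0.994
yaw now 171.0 turn -0.0  dx -58.9 dy 31.9 dz 548.4 j6 -0.89 pos [0.5581 0.2424 0.2314] F [-1.3 -1.  -0.9] op 0.994 t 2.2
```

```bash
python3 -m creep '[{"fingers":100,"dx":-5,"dy":0,"dz":45,"turn":0},{"fingers":100,"dx":-5,"dy":0,"dz":46,"turn":0},{"fingers":100,"dx":-5,"dy":0,"dz":46,"turn":0},{"fingers":100,"dx":-5,"dy":0,"dz":46,"turn":0},{"fingers":100,"dx":-5,"dy":0,"dz":46,"turn":0},{"fingers":100,"dx":-5,"dy":0,"dz":46,"turn":0},{"fingers":100,"dx":-5,"dy":0,"dz":46,"turn":0},{"fingers":100,"dx":-5,"dy":0,"dz":46,"turn":0},{"fingers":100,"dx":-5,"dy":0,"dz":46,"turn":0},{"fingers":100,"dx":-5,"dy":0,"dz":45,"turn":0},{"fingers":100,"dx":-5,"dy":0,"dz":45,"turn":0},{"fingers":100,"dx":-4,"dy":0,"dz":45,"turn":0}]';  python3 -m creep '[{"fingers":100,"dx":0,"dy":0,"dz":0,"turn":0},{"fingers":100,"dx":0,"dy":0,"dz":0,"turn":0}]';python3 -c "
from h import *
go((.5305,-.3085,.092),-9)"
```

```text
t: 3.45
tool_pos: [0.5279, -0.3049, 0.2317]
tcp_rot: [[-0.988, 0.0, -0.152], [0.152, -0.0, -0.988], [-0.0, -1.0, -0.0]]
force: [1.4, -0.1, 0.4]
opening: 1.0
t: 3.65
tool_pos: [0.5276, -0.3042, 0.231]
tcp_rot: [[-0.988, -0.001, -0.156], [0.156, 0.0, -0.988], [0.001, -1.0, -0.0]]
force: [0.7, 0.2, 0.2]
opening: 1.002
yaw now 171.0 turn 0.0  dx -3.6 dy 139.0 dz 3.8 j6 0.05 pos [ 0.5276 -0.3042  0.231 ] F [0.7 0.2 0.2] op 1.002 t 3.6
```

```bash
python3 -m creep '[{"fingers":100,"dx":-3.6,"dy":30,"dz":3.8,"turn":0},{"fingers":80,"dx":0,"dy":35,"dz":0,"turn":0},{"fingers":80,"dx":0,"dy":35,"dz":0,"turn":0},{"fingers":80,"dx":0,"dy":25,"dz":0,"turn":0},{"fingers":80,"dx":0,"dy":14,"dz":0,"turn":0},{"fingers":60,"dx":0,"dy":0,"dz":0,"turn":0},{"fingers":40,"dx":0,"dy":0,"dz":0,"turn":0},{"fingers":15,"dx":0,"dy":0,"dz":0,"turn":0},{"fingers":15,"dx":0,"dy":0,"dz":0,"turn":0},{"fingers":15,"dx":0,"dy":0,"dz":0,"turn":0},{"fingers":15,"dx":0,"dy":0,"dz":0,"turn":0},{"fingers":15,"dx":0,"dy":0,"dz":0,"turn":0}]' 40;python3 - <<'E'
from h import *
go((.5305,-.3085,.092),-9)
c=cap("side");u,v=proj(c,(.53,-.31,.1)).astype(int);print(u,v)
cv2.imwrite("pics/grip1.png",cv2.resize(c["img"][v-75:v+75,u-100:u+100],None,fx=4,fy=4)[:,:,::-1])
E
```

```text
t: 4.85
tool_pos: [0.5313, -0.308, 0.0931]
tcp_rot: [[-0.988, 0.001, -0.157], [0.157, -0.0, -0.988], [-0.001, -1.0, 0.0]]
force: [0.1, 1.1, 2.8]
opening: 0.273
yaw now 171.0 turn -0.0  dx 0.7 dy 1.1 dz 0.6 j6 0.05 pos [ 0.5313 -0.308   0.0931] F [0.1 1.1 2.8] op 0.273 t 4.8
314 282
```

View pics/grip1.png

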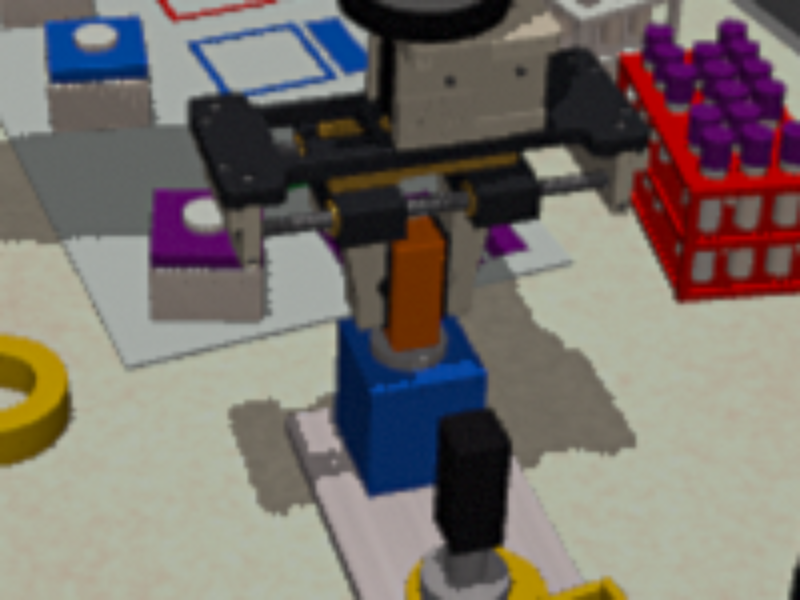

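Gripped cleanly (opening 0.273 = 24 mm). The probe end is 78 mm below the TCP. Next I lift and travel to the near end of the groove.

```bash
python3 -m creep '[{"fingers":15,"dx":0,"dy":-15,"dz":0,"turn":0},{"fingers":15,"dx":0,"dy":-25,"dz":0,"turn":0},{"fingers":15,"dx":0,"dy":-35,"dz":0,"turn":0},{"fingers":15,"dx":0,"dy":-35,"dz":0,"turn":0},{"fingers":15,"dx":0,"dy":-25,"dz":0,"turn":0},{"fingers":15,"dx":0,"dy":0,"dz":0,"turn":-1.5},{"fingers":15,"dx":0,"dy":0,"dz":0,"turn":0}]';python3 -c "
from h import *
go((.4619,.3485,.228),-7.5)"
cat > chk.py <<'E'
import sys,numpy as np
from rig import bot
s=bot.observe();f=np.array(s["force"]);print(np.round(s["tool_pos"],4),np.round(f,1));sys.exit(np.hypot(f[0],f[1])>float(sys.argv[1]))
E
```

```text
t: 5.6
tool_pos: [0.5308, -0.3075, 0.2274]
tcp_rot: [[-0.991, 0.0, -0.13], [0.13, 0.001, -0.991], [-0.0, -1.0, -0.001]]
force: [-0.1, 0.5, -2.3]
opening: 0.27
yaw now 172.5 turn 0.0  dx 153.9 dy -0.2 dz -641.4 j6 0.08 pos [ 0.5308 -0.3075  0.2274] F [-0.1  0.5 -2.3] op 0.270 t 5.6
```

```bash
python3 -m creep '[{"fingers":15,"dx":5,"dy":0,"dz":-25,"turn":0},{"fingers":15,"dx":10,"dy":0,"dz":-40,"turn":0},{"fingers":15,"dx":10,"dy":0,"dz":-42,"turn":0},{"fingers":15,"dx":10,"dy":0,"dz":-42,"turn":0},{"fingers":15,"dx":10,"dy":0,"dz":-42,"turn":0},{"fingers":15,"dx":10,"dy":0,"dz":-42,"turn":0},{"fingers":15,"dx":10,"dy":0,"dz":-42,"turn":0},{"fingers":15,"dx":10,"dy":0,"dz":-42,"turn":0},{"fingers":15,"dx":10,"dy":0,"dz":-42,"turn":0},{"fingers":15,"dx":10,"dy":0,"dz":-42,"turn":0},{"fingers":15,"dx":10,"dy":0,"dz":-42,"turn":0},{"fingers":15,"dx":10,"dy":0,"dz":-42,"turn":0}]';python3 -m creep '[{"fingers":15,"dx":10,"dy":0,"dz":-42,"turn":0},{"fingers":15,"dx":10,"dy":0,"dz":-42,"turn":0},{"fingers":15,"dx":10,"dy":0,"dz":-40,"turn":0},{"fingers":15,"dx":8,"dy":0,"dz":-20,"turn":0},{"fingers":15,"dx":5,"dy":0,"dz":-12,"turn":0},{"fingers":15,"dx":0,"dy":0,"dz":0,"turn":0},{"fingers":15,"dx":0,"dy":0,"dz":0,"turn":0},{"fingers":15,"dx":0,"dy":0,"dz":0,"turn":0}]'; python3 -c "
from h import *
go((.4619,.3485,.128),-7.5)"
```

```text
t: 6.8
tool_pos: [0.4791, 0.1893, 0.2259]
tcp_rot: [[-0.991, -0.002, -0.131], [0.131, -0.001, -0.991], [0.002, -1.0, 0.002]]
force: [1.1, -0.0, -1.0]
opening: 0.275
t: 7.6
tool_pos: [0.4584, 0.3472, 0.2273]
tcp_rot: [[-0.991, -0.0, -0.132], [0.132, -0.001, -0.991], [0.0, -1.0, 0.001]]
force: [-0.8, 0.0, -1.9]
opening: 0.268
yaw now 172.4 turn -0.1  dx -3.4 dy 99.3 dz -1.8 j6 -1.12 pos [0.4584 0.3472 0.2273] F [-0.8  0.  -1.9] op 0.268 t 7.6
```

```bash
python3 -m creep '[{"fingers":15,"dx":-3.4,"dy":25,"dz":-1.8,"turn":0},{"fingers":15,"dx":0,"dy":30,"dz":0,"turn":0},{"fingers":15,"dx":0,"dy":25,"dz":0,"turn":0},{"fingers":15,"dx":0,"dy":15,"dz":0,"turn":0},{"fingers":15,"dx":0,"dy":6,"dz":0,"turn":0},{"fingers":15,"dx":0,"dy":0,"dz":0,"turn":0}]' ;python3 - <<'E'
from h import *
go((.4619,.3485,.118),-7.5)
c=cap("side");u,v=proj(c,(.4619,.3485,.048)).astype(int);print(u,v)
cv2.imwrite("pics/groove1.png",cv2.resize(c["img"][v-60:v+45,u-50:u+90],None,fx=5,fy=5)[:,:,::-1])
print("crop origin",u-50,v-60)
for s in(-.06,.06):
  for w in(-.009,.009): print(s,w,(5*(proj(c,(.5115+s*.9914+w*.1305,.342-s*.1305+w*.9914,.044))-[u-50,v-60])).round())
E
```

```text
t: 8.2
tool_pos: [0.462, 0.3488, 0.1262]
tcp_rot: [[-0.991, -0.001, -0.132], [0.132, -0.001, -0.991], [0.001, -1.0, 0.001]]
force: [-0.2, 0.1, -1.7]
opening: 0.275
yaw now 172.4 turn -0.1  dx 0.1 dy 8.2 dz 0.3 j6 -1.12 pos [0.462  0.3488 0.1262] F [-0.2  0.1 -1.7] op 0.275 t 8.2
188 172
crop origin 138 112
-0.06 -0.009 [236. 315.]
-0.06 0.009 [232. 302.]
0.06 -0.009 [445. 292.]
0.06 0.009 [439. 279.]
```

View pics/groove1.png

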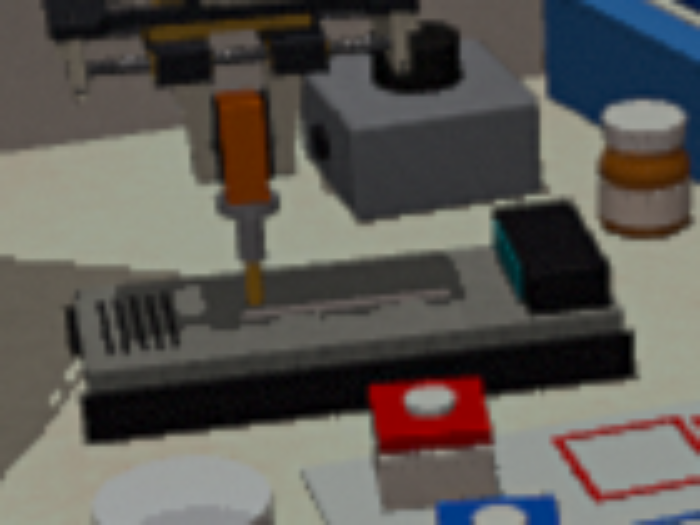

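The rod hangs just above the left end of the groove: tip at (255,303) in the crop, groove strip from (243,318) to (450,293). Now press 10 mm and slide with force checks.

```bash
python3 -m creep '[{"fingers":15,"dx":0,"dy":4,"dz":0,"turn":0},{"fingers":15,"dx":0,"dy":3,"dz":0,"turn":0},{"fingers":15,"dx":0,"dy":3,"dz":0,"turn":0},{"fingers":15,"dx":0,"dy":3,"dz":0,"turn":0},{"fingers":15,"dx":0,"dy":3,"dz":0,"turn":0},{"fingers":15,"dx":0,"dy":2,"dz":0,"turn":0},{"fingers":15,"dx":0,"dy":0,"dz":0,"turn":0}]' | tail -2; python3 chk.py 5 && python3 -m creep '[{"fingers":15,"dx":-3,"dy":0,"dz":0,"turn":0},{"fingers":15,"dx":-3,"dy":0,"dz":0,"turn":0}]'>/dev/null; python3 chk.py 5 && python3 -m creep '[{"fingers":15,"dx":-3,"dy":0,"dz":0,"turn":0},{"fingers":15,"dx":-3,"dy":0,"dz":0,"turn":0}]'>/dev/null; python3 chk.py 5 
```

```text
force: [-0.1, 0.4, 1.4]
opening: 0.274
[0.4621 0.35   0.1086] [-0.1  0.4  1.4]
[0.4621 0.35   0.1086] [-0.1  0.4  1.4]
[0.4621 0.35   0.1086] [-0.1  0.4  1.4]False
False
False
```

```bash
sed -i 's/sys.exit(\(.*\))$/sys.exit(int(\1))/' chk.py; 
C(){ python3 chk.py 5; }
python3 -m creep '[{"fingers":15,"dx":-3,"dy":0,"dz":1,"turn":0},{"fingers":15,"dx":-3,"dy":0,"dz":0,"turn":0}]'>/dev/null; C && python3 -m creep '[{"fingers":15,"dx":-3,"dy":0,"dz":0,"turn":0},{"fingers":15,"dx":-3,"dy":0,"dz":0,"turn":0}]'>/dev/null; C && python3 -m creep '[{"fingers":15,"dx":-3,"dy":0,"dz":0,"turn":0},{"fingers":15,"dx":-3,"dy":0,"dz":0,"turn":0}]'>/dev/null; C && python3 -m creep '[{"fingers":15,"dx":-3,"dy":0,"dz":0,"turn":0},{"fingers":15,"dx":-3,"dy":0,"dz":0,"turn":0}]'>/dev/null; C && python3 -m creep '[{"fingers":15,"dx":-3,"dy":0,"dz":0,"turn":0},{"fingers":15,"dx":-3,"dy":0,"dz":0,"turn":0}]'>/dev/null; C && python3 -m creep '[{"fingers":15,"dx":-3,"dy":0,"dz":0,"turn":0},{"fingers":15,"dx":-3,"dy":0,"dz":0,"turn":0}]'>/dev/null; C && python3 -m creep '[{"fingers":15,"dx":-3,"dy":0,"dz":0,"turn":0},{"fingers":15,"dx":-3,"dy":0,"dz":0,"turn":0}]'>/dev/null; C
```

```text
[0.4676 0.3478 0.1086] [-2.8  0.1  2.1]
[0.4738 0.347  0.1085] [-2.   0.2  2.5]
[0.4799 0.3463 0.1085] [-2.2  0.5  2.6]
[0.4859 0.3455 0.1085] [-2.2 -0.4  1.6]
[0.4918 0.3448 0.1086] [-2.8 -0.3  1.8]
[0.4978 0.344  0.1086] [-2.6  0.5  2.5]
[0.5037 0.3432 0.1085] [-2.7  1.   1.8]
```

```bash
cd .;
C(){ python3 chk.py 6; }
C && python3 -m creep '[{"fingers":15,"dx":-3,"dy":0,"dz":0,"turn":0},{"fingers":15,"dx":-3,"dy":0,"dz":0,"turn":0}]'>/dev/null; C && python3 -m creep '[{"fingers":15,"dx":-3,"dy":0,"dz":0,"turn":0},{"fingers":15,"dx":-3,"dy":0,"dz":0,"turn":0}]'>/dev/null; C && python3 -m creep '[{"fingers":15,"dx":-3,"dy":0,"dz":0,"turn":0},{"fingers":15,"dx":-3,"dy":0,"dz":0,"turn":0}]'>/dev/null; C && python3 -m creep '[{"fingers":15,"dx":-3,"dy":0,"dz":0,"turn":0},{"fingers":15,"dx":-3,"dy":0,"dz":0,"turn":0}]'>/dev/null; C && python3 -m creep '[{"fingers":15,"dx":-3,"dy":0,"dz":0,"turn":0},{"fingers":15,"dx":-3,"dy":0,"dz":0,"turn":0}]'>/dev/null; C && python3 -m creep '[{"fingers":15,"dx":-3,"dy":0,"dz":0,"turn":0},{"fingers":15,"dx":-3,"dy":0,"dz":0,"turn":0}]'>/dev/null; C && python3 -m creep '[{"fingers":15,"dx":-3,"dy":0,"dz":0,"turn":0},{"fingers":15,"dx":-3,"dy":0,"dz":0,"turn":0}]'>/dev/null; C && python3 -m creep '[{"fingers":15,"dx":-3,"dy":0,"dz":0,"turn":0},{"fingers":15,"dx":-3,"dy":0,"dz":0,"turn":0}]'>/dev/null; C
```

```text
[0.5037 0.3432 0.1085] [-2.7  1.   1.8]
[0.5096 0.3424 0.1085] [-2.4  1.1  2.7]
[0.5156 0.3416 0.1086] [-2.3 -0.1  1.1]
[0.5215 0.3409 0.1086] [-2.   1.2  1. ]
[0.5275 0.3401 0.1086] [-2.3  0.4  2.5]
[0.5338 0.3393 0.1087] [ 0.1 -0.4  1.6]
[0.5392 0.3383 0.1083] [-2.1  0.3  0.1]
[0.5445 0.3375 0.1082] [-9.   4.4  0.8]
[0.5445 0.3375 0.1082] [-9.   4.4  0.8]
```

The rod dropped at about x = 0.536 and met the socket wall at 0.5445 (lateral force 10 N). I'll back off to the socket's middle and press further down.

```bash
python3 -m creep '[{"fingers":15,"dx":2,"dy":0,"dz":0,"turn":0},{"fingers":15,"dx":2,"dy":1,"dz":0,"turn":0},{"fingers":15,"dx":0,"dy":2,"dz":0,"turn":0},{"fingers":15,"dx":0,"dy":2,"dz":0,"turn":0},{"fingers":15,"dx":0,"dy":0,"dz":0,"turn":0},{"fingers":15,"dx":0,"dy":0,"dz":0,"turn":0},{"fingers":15,"dx":0,"dy":0,"dz":0,"turn":0},{"fingers":15,"dx":0,"dy":0,"dz":0,"turn":0}]'; python3 - <<'E'
from h import *
c=cap("side");u,v=proj(c,(.54,.338,.048)).astype(int)
cv2.imwrite("pics/press1.png",cv2.resize(c["img"][v-50:v+40,u-70:u+50],None,fx=5,fy=5)[:,:,::-1])
E
```

```text
t: 12.55
tool_pos: [0.5413, 0.3385, 0.1038]
tcp_rot: [[-0.991, 0.0, -0.131], [0.131, 0.0, -0.991], [-0.0, -1.0, -0.0]]
force: [0.2, 1.2, 1.4]
opening: 0.268
```

View pics/press1.png

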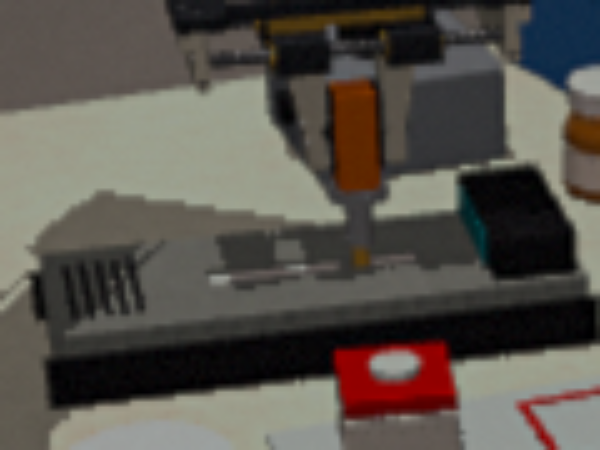

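```bash
python3 -m creep '[{"fingers":15,"dx":0,"dy":-5,"dz":0,"turn":0},{"fingers":15,"dx":0,"dy":-10,"dz":0,"turn":0},{"fingers":15,"dx":0,"dy":-30,"dz":0,"turn":0},{"fingers":15,"dx":0,"dy":-40,"dz":0,"turn":0},{"fingers":15,"dx":0,"dy":-40,"dz":0,"turn":0},{"fingers":15,"dx":0,"dy":0,"dz":30,"turn":1.5},{"fingers":15,"dx":0,"dy":0,"dz":40,"turn":0},{"fingers":15,"dx":0,"dy":0,"dz":40,"turn":0},{"fingers":15,"dx":0,"dy":0,"dz":40,"turn":0},{"fingers":15,"dx":0,"dy":0,"dz":40,"turn":0},{"fingers":15,"dx":0,"dy":0,"dz":40,"turn":0},{"fingers":15,"dx":0,"dy":0,"dz":40,"turn":0}]' >/dev/null; python3 -m creep '[{"fingers":15,"dx":0,"dy":0,"dz":40,"turn":0},{"fingers":15,"dx":0,"dy":0,"dz":30,"turn":0},{"fingers":15,"dx":0,"dy":0,"dz":0,"turn":0}]' >/dev/null;python3 - <<'E'
from h import *
go((.5313,-.308,.228),-9)
c=cap("top");Z=c["range_z"]
o=-np.asarray(c["world_to_cam"])[:3,:3].T@np.asarray(c["world_to_cam"])[:3,3]
for s in range(-55,56,5):
    p=np.array([.5115+s*.9914e-3,.343-s*.1305e-3,.04]);u,v=proj(c,p).round().astype(int)
    q=(np.asarray(c["world_to_cam"])@[*p,1])[2]
    w=Z[v-1:v+2,u-1:u+2];g=c["img"][v-1:v+2,u-1:u+2].mean()
    print(s,"h(mm)",((q-np.median(w))*1000).round(1),"g",g.round(),end="; ")
E
```

```text
yaw now 170.8 turn -0.2  dx -92.0 dy 1.1 dz 296.6 j6 -0.56 pos [ 0.4869 -0.0006  0.2291] F [ 0.1 -0.5 -1.3] op 0.271 t 14.1
-55 h(mm) 611.4 g 77.0; -50 h(mm) 612.8 g 79.0; -45 h(mm) 613.9 g 78.0; -40 h(mm) 614.0 g 77.0; -35 h(mm) 614.7 g 75.0; -30 h(mm) 615.7 g 74.0; -25 h(mm) 615.5 g 72.0; -20 h(mm) 615.8 g 70.0; -15 h(mm) 616.2 g 70.0; -10 h(mm) 616.7 g 69.0; -5 h(mm) 616.5 g 69.0; 0 h(mm) 615.5 g 68.0; 5 h(mm) 614.8 g 67.0; 10 h(mm) 614.4 g 66.0; 15 h(mm) 613.3 g 65.0; 20 h(mm) 611.5 g 63.0; 25 h(mm) 610.7 g 62.0; 30 h(mm) 608.1 g 59.0; 35 h(mm) 608.8 g 59.0; 40 h(mm) 605.1 g 56.0; 45 h(mm) 599.5 g 66.0; 50 h(mm) 593.1 g 108.0; 55 h(mm) 0.4 g 153.0;
```

```bash
python3 -m creep '[{"fingers":15,"dx":-13,"dy":0,"dz":40,"turn":0},{"fingers":15,"dx":-13,"dy":0,"dz":42,"turn":0},{"fingers":15,"dx":-13,"dy":0,"dz":42,"turn":0},{"fingers":15,"dx":-13,"dy":0,"dz":42,"turn":0},{"fingers":15,"dx":-13,"dy":0,"dz":42,"turn":0},{"fingers":15,"dx":-13,"dy":0,"dz":40,"turn":0},{"fingers":15,"dx":-9,"dy":0,"dz":30,"turn":0},{"fingers":15,"dx":-5,"dy":0,"dz":18,"turn":0},{"fingers":15,"dx":0,"dy":0,"dz":0,"turn":0},{"fingers":15,"dx":0,"dy":0,"dz":0,"turn":0}]' >/dev/null;python3 - <<'E'
from h import *
go((.5313,-.308,.228),-9)
c=cap("top","top2");Z=c["range_z"]
for s in range(-55,56,5):
    p=np.array([.5115+s*.9914e-3,.343-s*.1305e-3,.04]);u,v=proj(c,p).round().astype(int)
    q=(np.asarray(c["world_to_cam"])@[*p,1])[2]
    w=Z[v-1:v+2,u-1:u+2];g=c["img"][v-1:v+2,u-1:u+2].mean()
    print(s,((q-np.median(w))*1000).round(1),"g",g.round(),end="; ")
E
```

```text
yaw now 170.9 turn -0.1  dx 1.0 dy 0.1 dz 4.2 j6 0.04 pos [ 0.5329 -0.304   0.2281] F [-0.1 -0.5 -0.5] op 0.276 t 15.2
-55 1.9 g 179.0; -50 2.0 g 180.0; -45 2.9 g 180.0; -40 2.3 g 180.0; -35 2.0 g 180.0; -30 1.6 g 180.0; -25 3.2 g 180.0; -20 1.5 g 179.0; -15 1.9 g 179.0; -10 1.7 g 179.0; -5 1.2 g 180.0; 0 -0.0 g 179.0; 5 1.7 g 180.0; 10 2.5 g 179.0; 15 0.6 g 175.0; 20 -5.8 g 175.0; 25 -7.3 g 180.0; 30 -7.9 g 173.0; 35 -2.6 g 171.0; 40 2.8 g 175.0; 45 0.3 g 180.0; 50 1.0 g 180.0; 55 0.5 g 175.0;
```

```bash
python3 -m creep '[{"fingers":15,"dx":1,"dy":0,"dz":4.2,"turn":0},{"fingers":15,"dx":0,"dy":25,"dz":0,"turn":0},{"fingers":15,"dx":0,"dy":20,"dz":0,"turn":0},{"fingers":15,"dx":0,"dy":10,"dz":0,"turn":0},{"fingers":15,"dx":0,"dy":0,"dz":0,"turn":0}]' >/dev/null;python3 - <<'E'
from h import *
go((.5313,-.308,.0945),-9)
c=cap("side");u,v=proj(c,(.53,-.31,.12)).astype(int)
im=c["img"].copy();s=bot.observe()["tool_pos"]
for dz in(.048,-.018,-.078):
    q=proj(c,(s[0],s[1],s[2]+dz)).round().astype(int); im[q[1],q[0]]=(0,255,0);print(q)
cv2.imwrite("pics/ret1.png",cv2.resize(im[v-50:v+50,u-60:u+60],None,fx=5,fy=5,interpolation=0)[:,:,::-1])
E
```

```text
yaw now 171.0 turn 0.0  dx -0.9 dy 77.9 dz 0.3 j6 0.05 pos [ 0.5306 -0.3076  0.1724] F [ 0.   0.  -1.2] op 0.270 t 15.7
[318 225]
[316 257]
[315 283]
```

View pics/ret1.png

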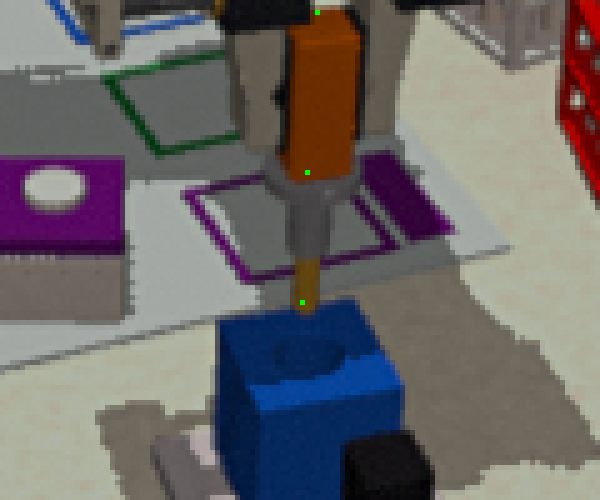

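The probe is upright above the hole (rod tip (305,305), hole (310,355)). Next I lower it and release.

```bash
python3 -m creep '[{"fingers":15,"dx":-0.8,"dy":10,"dz":0,"turn":0},{"fingers":15,"dx":0,"dy":15,"dz":0,"turn":0},{"fingers":15,"dx":0,"dy":18,"dz":0,"turn":0},{"fingers":15,"dx":0,"dy":18,"dz":0,"turn":0},{"fingers":15,"dx":0,"dy":10,"dz":0,"turn":0},{"fingers":15,"dx":0,"dy":5,"dz":0,"turn":0},{"fingers":15,"dx":0,"dy":2.5,"dz":0,"turn":0},{"fingers":15,"dx":0,"dy":0,"dz":0,"turn":0}]'; python3 -m creep '[{"fingers":35,"dx":0,"dy":0,"dz":0,"turn":0},{"fingers":60,"dx":0,"dy":0,"dz":0,"turn":0},{"fingers":80,"dx":0,"dy":0,"dz":0,"turn":0},{"fingers":80,"dx":0,"dy":0,"dz":0,"turn":0},{"fingers":80,"dx":0,"dy":-20,"dz":0,"turn":0},{"fingers":80,"dx":0,"dy":-40,"dz":0,"turn":0},{"fingers":80,"dx":0,"dy":-45,"dz":0,"turn":0},{"fingers":100,"dx":0,"dy":-35,"dz":0,"turn":0},{"fingers":100,"dx":0,"dy":0,"dz":0,"turn":0}]';python3 - <<'E'
from h import *
W="";c=cap("top","top3");T=np.asarray(c["world_to_cam"])
for n,p in(("purple",(.4958,-.1435,.25)),("bay",(.6096,-.1418,.25))): go(p,-23.5 if n=="purple" else -2.4)
E
```

```text
t: 16.55
tool_pos: [0.5324, -0.3086, 0.0955]
tcp_rot: [[-0.988, 0.001, -0.157], [0.157, -0.0, -0.988], [-0.001, -1.0, 0.0]]
force: [0.8, -0.5, -1.6]
opening: 0.274
t: 17.45
tool_pos: [0.5346, -0.3098, 0.2416]
tcp_rot: [[-0.988, 0.009, -0.156], [0.156, -0.004, -0.988], [-0.01, -1.0, 0.002]]
force: [0.0, 0.3, 0.2]
opening: 0.926
yaw now 171.0 turn 14.5  dx 100.5 dy -12.1 dz -136.8 j6 0.05 pos [ 0.5335 -0.309   0.2384] F [-0.   0.3 -0.8] op 0.959 t 17.5
yaw now 171.0 turn -6.6  dx -69.1 dy -11.5 dz -170.2 j6 0.05 pos [ 0.5335 -0.309   0.2384] F [-0.   0.3 -0.8] op 0.959 t 17.5
```

```bash
cat >> h.py <<'E'
def world(c):
    T=np.asarray(c["world_to_cam"]);vv,uu=np.mgrid[0:420,0:560];Z=c["range_z"]
    return (np.stack([(uu-c["cx"])/c["fx"]*Z,(vv-c["cy"])/c["fy"]*Z,Z],-1)-T[:3,3])@T[:3,:3]
BAY={"red":(.6229,.1730),"blue":(.6186,.0681),"purple":(.6096,-.1418)}
def boxes(c=None):
    c=c or cap("top");W=world(c)
    m=((W[...,2]>.042)&(W[...,2]<.065)&(W[...,0]<.70)&(abs(W[...,1]-.02)<.25)).astype(np.uint8)
    cols={k:mask(c,k) for k in BAY}
    for q in blobs(m,(165,165,345,285),150):
        k=np.zeros_like(m);cv2.drawContours(k,[q],-1,1,-1)
        n=max(cols,key=lambda a:cols[a][k>0].sum());r=rect(c,q,.049)
        print(n,r,"err mm",np.round((np.array(r[:2])-BAY[n])*1000,1))
E
python3 -c "
from h import *
boxes()"
```

```text
blue (0.5034, 0.0572, [60.0, 60.0], -15.8) err mm [-115.2  -10.9]
red (0.5118, 0.1904, [61.0, 60.0], -12.3) err mm [-111.1   17.4]
```

```bash
python3 -m creep '[{"fingers":100,"dx":0,"dy":0,"dz":0,"turn":7.5},{"fingers":100,"dx":0,"dy":0,"dz":0,"turn":7},{"fingers":100,"dx":20,"dy":0,"dz":-28,"turn":0},{"fingers":100,"dx":25,"dy":0,"dz":-35,"turn":0},{"fingers":100,"dx":25,"dy":0,"dz":-35,"turn":0},{"fingers":100,"dx":20,"dy":0,"dz":-25,"turn":0},{"fingers":100,"dx":10,"dy":0,"dz":-14,"turn":0},{"fingers":100,"dx":0,"dy":0,"dz":0,"turn":0},{"fingers":100,"dx":0,"dy":0,"dz":0,"turn":0}]' >/dev/null;python3 - <<'E'
from h import *
go((.4957,-.1432,.012),-23.5)
c=cap("side")
q=max(blobs(mask(c,"purple"),(230,240,300,290)),key=cv2.contourArea);print(rect(c,q,.049))
boxes()
E
```

```text
yaw now 156.5 turn 0.0  dx -1.3 dy 222.3 dz -0.2 j6 -0.51 pos [ 0.4947 -0.1428  0.2343] F [-0.3  0.8  0.9] op 0.999 t 18.4
(0.4939, -0.1534, [66.0, 58.0], -23.4)
```

```bash
python3 -m creep '[{"fingers":100,"dx":-1,"dy":25,"dz":0,"turn":0},{"fingers":100,"dx":0,"dy":40,"dz":0,"turn":0},{"fingers":100,"dx":0,"dy":40,"dz":0,"turn":0},{"fingers":100,"dx":0,"dy":40,"dz":0,"turn":0},{"fingers":100,"dx":0,"dy":35,"dz":0,"turn":0},{"fingers":100,"dx":0,"dy":25,"dz":0,"turn":0},{"fingers":100,"dx":0,"dy":12,"dz":0,"turn":0},{"fingers":100,"dx":0,"dy":5,"dz":0,"turn":0},{"fingers":80,"dx":0,"dy":0,"dz":0,"turn":0},{"fingers":70,"dx":0,"dy":0,"dz":0,"turn":0},{"fingers":60,"dx":0,"dy":0,"dz":0,"turn":0},{"fingers":60,"dx":0,"dy":0,"dz":0,"turn":0}]' 20;  python3 -m creep '[{"fingers":60,"dx":0,"dy":0,"dz":0,"turn":0},{"fingers":60,"dx":0,"dy":0,"dz":0,"turn":0},{"fingers":60,"dx":0,"dy":-4,"dz":0,"turn":0},{"fingers":60,"dx":0,"dy":-8,"dz":0,"turn":0},{"fingers":60,"dx":0,"dy":0,"dz":0,"turn":-7},{"fingers":60,"dx":0,"dy":0,"dz":0,"turn":-7},{"fingers":60,"dx":0,"dy":0,"dz":0,"turn":-7},{"fingers":60,"dx":0,"dy":0,"dz":0,"turn":0}]'; python3 -c "
from h import *
go((.6096,-.1418,.024),-2.4)"
```

```text
t: 19.75
tool_pos: [0.4967, -0.1433, 0.0141]
tcp_rot: [[-0.917, 0.002, -0.399], [0.399, 0.0, -0.917], [-0.002, -1.0, -0.001]]
force: [0.0, -0.8, -0.0]
opening: 0.697
t: 20.55
tool_pos: [0.4959, -0.1434, 0.0254]
tcp_rot: [[-0.999, -0.0, -0.042], [0.042, 0.0, -0.999], [0.0, -1.0, -0.0]]
force: [-0.3, 0.7, -2.4]
opening: 0.687
yaw now 177.6 turn -0.0  dx -113.5 dy 1.4 dz -6.3 j6 -0.14 pos [ 0.4959 -0.1434  0.0254] F [-0.3  0.7 -2.4] op 0.687 t 20.6
```

```bash
python3 -m creep '[{"fingers":60,"dx":-18.5,"dy":0,"dz":-1.3,"turn":0},{"fingers":60,"dx":-28,"dy":0,"dz":-2,"turn":0},{"fingers":60,"dx":-28,"dy":0,"dz":-2,"turn":0},{"fingers":60,"dx":-24,"dy":0,"dz":-1,"turn":0},{"fingers":60,"dx":-15,"dy":0,"dz":0,"turn":0},{"fingers":60,"dx":0,"dy":3,"dz":0,"turn":0},{"fingers":60,"dx":0,"dy":0,"dz":0,"turn":0}]'; python3 -c "
from h import *
go((.6096,-.1418,.0137),-2.4)"
```

```text
t: 21.25
tool_pos: [0.6086, -0.1421, 0.0212]
tcp_rot: [[-0.999, -0.002, -0.047], [0.047, 0.0, -0.999], [0.002, -1.0, -0.0]]
force: [-0.2, -0.6, -2.6]
opening: 0.68
yaw now 177.3 turn -0.3  dx -1.0 dy 7.5 dz -0.3 j6 -0.13 pos [ 0.6086 -0.1421  0.0212] F [-0.2 -0.6 -2.6] op 0.680 t 21.2
```

Lower, release, lift, then set up for blue (0.5034, 0.0573, yaw −15.8).

```bash
python3 -m creep '[{"fingers":60,"dx":-1,"dy":4,"dz":0,"turn":0},{"fingers":60,"dx":0,"dy":3.5,"dz":0,"turn":0},{"fingers":60,"dx":0,"dy":0,"dz":0,"turn":0},{"fingers":70,"dx":0,"dy":0,"dz":0,"turn":0},{"fingers":80,"dx":0,"dy":0,"dz":0,"turn":0},{"fingers":100,"dx":0,"dy":0,"dz":0,"turn":0},{"fingers":100,"dx":0,"dy":0,"dz":0,"turn":0},{"fingers":100,"dx":0,"dy":-20,"dz":0,"turn":0},{"fingers":100,"dx":0,"dy":-40,"dz":0,"turn":0},{"fingers":100,"dx":0,"dy":-40,"dz":0,"turn":0},{"fingers":100,"dx":0,"dy":-10,"dz":0,"turn":7},{"fingers":100,"dx":0,"dy":0,"dz":0,"turn":6.4}]'; python3 -c "
from h import *
go((.5034,.0573,.12),-15.8)"
```

```text
t: 22.45
tool_pos: [0.6123, -0.1422, 0.1278]
tcp_rot: [[-0.96, 0.005, -0.279], [0.279, 0.0, -0.96], [-0.005, -1.0, -0.001]]
force: [0.0, -0.2, 0.1]
opening: 1.001
yaw now 163.8 turn -0.4  dx 159.2 dy 7.2 dz -162.3 j6 -0.36 pos [ 0.6123 -0.1422  0.1278] F [ 0.  -0.2  0.1] op 1.001 t 22.4
```

```bash
python3 -m creep '[{"fingers":100,"dx":18,"dy":0,"dz":-18,"turn":0},{"fingers":100,"dx":30,"dy":0,"dz":-30,"turn":0},{"fingers":100,"dx":32,"dy":0,"dz":-33,"turn":0},{"fingers":100,"dx":32,"dy":0,"dz":-33,"turn":0},{"fingers":100,"dx":29,"dy":0,"dz":-30,"turn":0},{"fingers":100,"dx":18,"dy":0,"dz":-18,"turn":0},{"fingers":100,"dx":0,"dy":0,"dz":0,"turn":0},{"fingers":100,"dx":0,"dy":0,"dz":0,"turn":0}]'>/dev/null; python3 -c "
from h import *
go((.5034,.0573,.013),-15.8); boxes()"
```

```text
yaw now 164.2 turn -0.0  dx -1.1 dy 112.0 dz 0.3 j6 -0.78 pos [0.5023 0.0578 0.125 ] F [0.6 1.6 0.2] op 1.002 t 23.2
purple (0.6083, -0.1411, [60.0, 61.0], -2.5) err mm [-1.3  0.7]
```

```bash
cat > sd.py <<'E'
import sys
from h import *
c=cap("side");W=world(c)
for col in sys.argv[1:]:
    m=((mask(c,col)>0)&(W[...,2]>.044)&(W[...,2]<.056)&(W[...,0]<.69)&(abs(W[...,1])<.26)&(W[...,0]>.4)).astype(np.uint8)
    for q in blobs(m,(0,0,560,420),60): print("side",col,rect(c,q,.049))
E
python3 sd.py blue red purple
```

```text
side blue (0.5039, 0.0494, [68.0, 59.0], -15.2)
side red (0.5122, 0.1829, [69.0, 59.0], -12.1)
side purple (0.6083, -0.1485, [65.0, 60.0], -2.1)
```

```bash
python3 -m creep '[{"fingers":100,"dx":-1,"dy":20,"dz":0,"turn":0},{"fingers":100,"dx":0,"dy":30,"dz":0,"turn":0},{"fingers":100,"dx":0,"dy":30,"dz":0,"turn":0},{"fingers":100,"dx":0,"dy":20,"dz":0,"turn":0},{"fingers":100,"dx":0,"dy":8,"dz":0,"turn":0},{"fingers":100,"dx":0,"dy":4,"dz":0,"turn":0},{"fingers":80,"dx":0,"dy":0,"dz":0,"turn":0},{"fingers":70,"dx":0,"dy":0,"dz":0,"turn":0},{"fingers":60,"dx":0,"dy":0,"dz":0,"turn":0},{"fingers":60,"dx":0,"dy":0,"dz":0,"turn":0},{"fingers":60,"dx":0,"dy":0,"dz":0,"turn":0},{"fingers":60,"dx":0,"dy":0,"dz":0,"turn":0}]' 20;  python3 -m creep '[{"fingers":60,"dx":0,"dy":-4,"dz":0,"turn":0},{"fingers":60,"dx":0,"dy":-8,"dz":0,"turn":0},{"fingers":60,"dx":0,"dy":0,"dz":0,"turn":-7},{"fingers":60,"dx":0,"dy":0,"dz":0,"turn":-6.4},{"fingers":60,"dx":0,"dy":0,"dz":0,"turn":0}]'; python3 -c "
from h import *
go((.6186,.0681,.024),-2.4)"
```

```text
t: 24.55
tool_pos: [0.5039, 0.0573, 0.0134]
tcp_rot: [[-0.962, 0.001, -0.274], [0.274, 0.001, -0.962], [-0.001, -1.0, -0.001]]
force: [-0.7, -0.1, 5.8]
opening: 0.687
t: 25.05
tool_pos: [0.503, 0.057, 0.0249]
tcp_rot: [[-0.999, -0.0, -0.043], [0.043, 0.0, -0.999], [0.0, -1.0, -0.0]]
force: [-0.1, -0.0, -3.1]
opening: 0.685
yaw now 177.6 turn -0.0  dx -115.0 dy 0.9 dz -16.0 j6 -0.54 pos [0.503  0.057  0.0249] F [-0.1 -0.  -3.1] op 0.685 t 25.1
```

```bash
python3 -m creep '[{"fingers":60,"dx":-20,"dy":0,"dz":-3,"turn":0},{"fingers":60,"dx":-29,"dy":0,"dz":-5,"turn":0},{"fingers":60,"dx":-29,"dy":0,"dz":-5,"turn":0},{"fingers":60,"dx":-23,"dy":0,"dz":-3,"turn":0},{"fingers":60,"dx":-15,"dy":0,"dz":0,"turn":0},{"fingers":60,"dx":0,"dy":3,"dz":0,"turn":0},{"fingers":60,"dx":0,"dy":0,"dz":0,"turn":0}]'; python3 -c "
from h import *
go((.6196,.0681,.0135),-2.4)"
```

```text
t: 25.75
tool_pos: [0.6187, 0.0675, 0.0206]
tcp_rot: [[-0.999, -0.002, -0.047], [0.047, -0.0, -0.999], [0.002, -1.0, 0.001]]
force: [-0.4, -0.4, -2.9]
opening: 0.684
yaw now 177.3 turn -0.3  dx -0.9 dy 7.1 dz -0.7 j6 -0.47 pos [0.6187 0.0675 0.0206] F [-0.4 -0.4 -2.9] op 0.684 t 25.8
```

```bash
python3 -m creep '[{"fingers":60,"dx":-1,"dy":4,"dz":-0.5,"turn":0},{"fingers":60,"dx":0,"dy":3.3,"dz":0,"turn":0},{"fingers":60,"dx":0,"dy":0,"dz":0,"turn":0},{"fingers":70,"dx":0,"dy":0,"dz":0,"turn":0},{"fingers":80,"dx":0,"dy":0,"dz":0,"turn":0},{"fingers":100,"dx":0,"dy":0,"dz":0,"turn":0},{"fingers":100,"dx":0,"dy":0,"dz":0,"turn":0},{"fingers":100,"dx":0,"dy":-20,"dz":0,"turn":0},{"fingers":100,"dx":0,"dy":-40,"dz":0,"turn":0},{"fingers":100,"dx":0,"dy":-40,"dz":0,"turn":0},{"fingers":100,"dx":0,"dy":-10,"dz":0,"turn":5},{"fingers":100,"dx":0,"dy":0,"dz":0,"turn":5}]'; python3 -c "
from h import *
go((.5117,.1905,.12),-12.3)"
```

```text
t: 26.95
tool_pos: [0.6225, 0.0688, 0.1276]
tcp_rot: [[-0.975, 0.005, -0.22], [0.22, 0.002, -0.975], [-0.005, -1.0, -0.003]]
force: [-0.0, -0.0, -0.2]
opening: 1.0
yaw now 167.3 turn -0.4  dx 134.2 dy 7.2 dz -95.3 j6 -0.64 pos [0.6225 0.0688 0.1276] F [-0.  -0.  -0.2] op 1.000 t 26.9
```

```bash
python3 -m creep '[{"fingers":100,"dx":18,"dy":0,"dz":-12,"turn":0},{"fingers":100,"dx":30,"dy":0,"dz":-22,"turn":0},{"fingers":100,"dx":32,"dy":0,"dz":-23,"turn":0},{"fingers":100,"dx":32,"dy":0,"dz":-22,"turn":0},{"fingers":100,"dx":19,"dy":0,"dz":-16,"turn":0},{"fingers":100,"dx":0,"dy":0,"dz":0,"turn":0},{"fingers":100,"dx":0,"dy":0,"dz":0,"turn":0}]'>/dev/null; python3 -c "
from h import *
go((.5117,.1905,.013),-12.3); boxes()"; python3 sd.py red blue purple
```

```text
yaw now 167.6 turn -0.1  dx 1.9 dy 111.7 dz -0.0 j6 -0.93 pos [0.5135 0.19   0.1247] F [-1.6 -0.1  0.4] op 0.999 t 27.6
blue (0.6181, 0.0689, [60.0, 61.0], -2.2) err mm [-0.5  0.8]
purple (0.6081, -0.141, [60.0, 61.0], -2.3) err mm [-1.5  0.8]
red (0.5083, 0.1756, [30.0, 60.0], -11.7) err mm [-114.6    2.6]
side red (0.5118, 0.1823, [70.0, 60.0], -11.8)
side blue (0.6181, 0.0606, [69.0, 60.0], -4.3)
side purple (0.6083, -0.1493, [66.0, 60.0], -2.1)
```

```bash
python3 -m creep '[{"fingers":100,"dx":1.5,"dy":20,"dz":0,"turn":0},{"fingers":100,"dx":0,"dy":30,"dz":0,"turn":0},{"fingers":100,"dx":0,"dy":30,"dz":0,"turn":0},{"fingers":100,"dx":0,"dy":20,"dz":0,"turn":0},{"fingers":100,"dx":0,"dy":8,"dz":0,"turn":0},{"fingers":100,"dx":0,"dy":4,"dz":0,"turn":0},{"fingers":80,"dx":0,"dy":0,"dz":0,"turn":0},{"fingers":70,"dx":0,"dy":0,"dz":0,"turn":0},{"fingers":60,"dx":0,"dy":0,"dz":0,"turn":0},{"fingers":60,"dx":0,"dy":0,"dz":0,"turn":0},{"fingers":60,"dx":0,"dy":0,"dz":0,"turn":0},{"fingers":60,"dx":0,"dy":0,"dz":0,"turn":0}]' 20;  python3 -m creep '[{"fingers":60,"dx":0,"dy":-4,"dz":0,"turn":0},{"fingers":60,"dx":0,"dy":-8,"dz":0,"turn":0},{"fingers":60,"dx":0,"dy":0,"dz":0,"turn":-5},{"fingers":60,"dx":0,"dy":0,"dz":0,"turn":-5},{"fingers":60,"dx":0,"dy":0,"dz":0,"turn":0}]'; python3 -c "
from h import *
go((.6239,.1730,.024),-2.4)"
```

```text
t: 28.95
tool_pos: [0.5126, 0.1902, 0.0131]
tcp_rot: [[-0.976, 0.001, -0.217], [0.217, 0.001, -0.976], [-0.001, -1.0, -0.001]]
force: [-0.9, -0.7, 5.0]
opening: 0.684
t: 29.45
tool_pos: [0.5119, 0.1898, 0.0246]
tcp_rot: [[-0.999, -0.0, -0.043], [0.043, 0.0, -0.999], [0.0, -1.0, -0.0]]
force: [0.0, -0.5, -2.3]
opening: 0.688
yaw now 177.5 turn -0.1  dx -112.6 dy 0.6 dz 12.0 j6 -0.76 pos [0.5119 0.1898 0.0246] F [ 0.  -0.5 -2.3] op 0.688 t 29.4
```

```bash
python3 -m creep '[{"fingers":60,"dx":-20,"dy":0,"dz":2,"turn":0},{"fingers":60,"dx":-28,"dy":0,"dz":4,"turn":0},{"fingers":60,"dx":-28,"dy":0,"dz":4,"turn":0},{"fingers":60,"dx":-22,"dy":0,"dz":2,"turn":0},{"fingers":60,"dx":-15,"dy":0,"dz":0,"turn":0},{"fingers":60,"dx":0,"dy":3,"dz":0,"turn":0},{"fingers":60,"dx":0,"dy":0,"dz":0,"turn":0}]'; python3 -c "
from h import *
go((.6239,.1730,.0132),-2.4)"
```

```text
t: 30.15
tool_pos: [0.6235, 0.1723, 0.0203]
tcp_rot: [[-0.999, -0.002, -0.047], [0.047, -0.001, -0.999], [0.002, -1.0, 0.001]]
force: [-0.6, 0.6, -2.8]
opening: 0.683
yaw now 177.3 turn -0.3  dx -0.3 dy 7.1 dz -0.7 j6 -0.62 pos [0.6235 0.1723 0.0203] F [-0.6  0.6 -2.8] op 0.683 t 30.1
```

```bash
python3 -m creep '[{"fingers":60,"dx":-0.3,"dy":4,"dz":-0.5,"turn":0},{"fingers":60,"dx":0,"dy":3.3,"dz":0,"turn":0},{"fingers":60,"dx":0,"dy":0,"dz":0,"turn":0},{"fingers":70,"dx":0,"dy":0,"dz":0,"turn":0},{"fingers":80,"dx":0,"dy":0,"dz":0,"turn":0},{"fingers":100,"dx":0,"dy":0,"dz":0,"turn":0},{"fingers":100,"dx":0,"dy":0,"dz":0,"turn":0},{"fingers":100,"dx":0,"dy":-20,"dz":0,"turn":0},{"fingers":100,"dx":0,"dy":-40,"dz":0,"turn":0},{"fingers":100,"dx":0,"dy":-45,"dz":0,"turn":0},{"fingers":100,"dx":0,"dy":-50,"dz":0,"turn":0},{"fingers":100,"dx":0,"dy":-50,"dz":0,"turn":0}]'>/dev/null; python3 -m creep '[{"fingers":100,"dx":10,"dy":0,"dz":30,"turn":0},{"fingers":100,"dx":15,"dy":0,"dz":42,"turn":0},{"fingers":100,"dx":15,"dy":0,"dz":42,"turn":0},{"fingers":100,"dx":15,"dy":0,"dz":42,"turn":0},{"fingers":100,"dx":15,"dy":0,"dz":42,"turn":0},{"fingers":100,"dx":15,"dy":0,"dz":42,"turn":0},{"fingers":100,"dx":10,"dy":0,"dz":30,"turn":0},{"fingers":100,"dx":0,"dy":0,"dz":0,"turn":0}]'>/dev/null; python3 - <<'E'
from h import *
go((.5106,-.4029,.25),-8)
c=cap("top");boxes(c)
c=cap("side")
cv2.imwrite("pics/punch.png",cv2.resize(c["img"][240:370,270:380],None,fx=5,fy=4.6)[:,:,::-1])
c=cap("top");
cv2.imwrite("pics/punch2.png",cv2.resize(c["img"][205:265,350:450],None,fx=7,fy=7)[:,:,::-1])
E
python3 sd.py red blue purple
```

```text
yaw now 177.3 turn 5.3  dx -37.2 dy -30.5 dz 305.7 j6 -0.24 pos [ 0.5163 -0.095   0.2195] F [0.6 1.3 0.8] op 0.998 t 32.1
side red (0.6222, 0.1657, [71.0, 61.0], -3.1)
side blue (0.6173, 0.0607, [67.0, 62.0], -4.3)
side purple (0.603, -0.1213, [64.0, 61.0], -2.9)
```

View pics/punch.png

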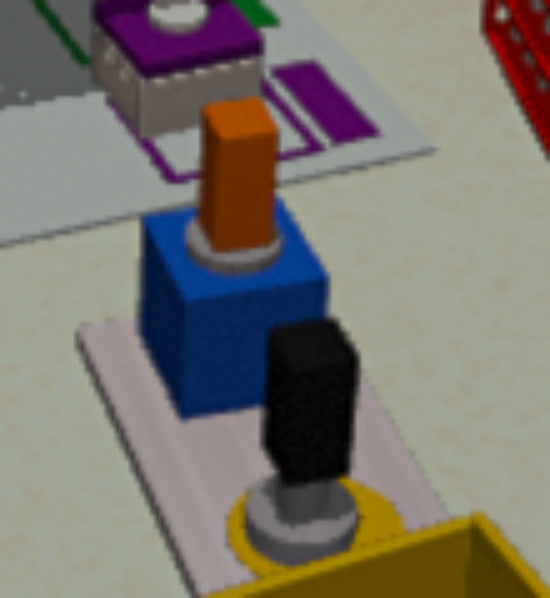

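The probe hangs in the holder at (235,180) in the crop and the punch stands on its pad at (310,450). The purple box has been knocked: the side camera puts it about 28 mm along +y of where I placed it, at about (0.603, −0.113) after the constant 8 mm side-view offset. I'll mend that first.

```bash
python3 -c "
from h import *
go((.603,-.113,.12),-2.6)"; python3 -m creep '[{"fingers":100,"dx":-20,"dy":20,"dz":7,"turn":0},{"fingers":100,"dx":-30,"dy":30,"dz":7,"turn":0},{"fingers":100,"dx":-25,"dy":30,"dz":0,"turn":0},{"fingers":100,"dx":-12,"dy":20,"dz":0,"turn":0},{"fingers":100,"dx":0,"dy":0,"dz":0,"turn":0},{"fingers":100,"dx":0,"dy":0,"dz":0,"turn":0}]'>/dev/null;python3 -c "
from h import *
go((.603,-.113,.013),-2.6)"; python3 sd.py red blue purple
```

```text
yaw now 177.5 turn 0.1  dx -85.5 dy 99.2 dz 17.3 j6 -0.24 pos [ 0.5183 -0.0918  0.2191] F [0.1 0.2 0.1] op 1.002 t 32.4
yaw now 177.5 turn 0.1  dx 0.9 dy 105.4 dz 3.7 j6 -0.18 pos [ 0.6042 -0.1093  0.1184] F [0.4 0.1 0.7] op 1.000 t 33.0
side red (0.6028, 0.168, [69.0, 27.0], -9.0)
side blue (0.5987, 0.0604, [68.0, 22.0], -2.2)
side purple (0.6037, -0.1201, [66.0, 61.0], -4.2)
```

```bash
python3 -m creep '[{"fingers":100,"dx":0.5,"dy":20,"dz":3,"turn":0.5},{"fingers":100,"dx":0,"dy":30,"dz":0,"turn":0},{"fingers":100,"dx":0,"dy":25,"dz":0,"turn":0},{"fingers":100,"dx":0,"dy":18,"dz":0,"turn":0},{"fingers":100,"dx":0,"dy":8,"dz":0,"turn":0},{"fingers":100,"dx":0,"dy":4,"dz":0,"turn":0},{"fingers":80,"dx":0,"dy":0,"dz":0,"turn":0},{"fingers":70,"dx":0,"dy":0,"dz":0,"turn":0},{"fingers":60,"dx":0,"dy":0,"dz":0,"turn":0},{"fingers":60,"dx":0,"dy":0,"dz":0,"turn":0},{"fingers":60,"dx":0,"dy":0,"dz":0,"turn":0},{"fingers":60,"dx":0,"dy":0,"dz":0,"turn":0}]' 20;  python3 -m creep '[{"fingers":60,"dx":0,"dy":-3,"dz":0,"turn":0},{"fingers":60,"dx":0,"dy":-4,"dz":0,"turn":-0.7},{"fingers":60,"dx":0,"dy":0,"dz":0,"turn":0}]'; python3 -c "
from h import *
go((.6106,-.1422,.021),-2.4)"
```

```text
t: 34.2
tool_pos: [0.6042, -0.113, 0.0147]
tcp_rot: [[-0.999, 0.001, -0.053], [0.053, -0.0, -0.999], [-0.001, -1.0, -0.0]]
force: [-0.8, 0.4, 5.4]
opening: 0.689
t: 34.5
tool_pos: [0.6036, -0.1131, 0.0212]
tcp_rot: [[-0.999, 0.0, -0.04], [0.04, 0.0, -0.999], [-0.0, -1.0, -0.0]]
force: [0.6, 1.3, -3.1]
opening: 0.682
yaw now 177.7 turn 0.1  dx -8.2 dy 0.2 dz 28.8 j6 -0.17 pos [ 0.6036 -0.1131  0.0212] F [ 0.6  1.3 -3.1] op 0.682 t 34.5
```

Move it back, lower, release, rise, and clear to the left to measure everything from the top.

```bash
python3 -m creep '[{"fingers":60,"dx":-3,"dy":0,"dz":8,"turn":0},{"fingers":60,"dx":-3,"dy":0,"dz":13,"turn":0},{"fingers":60,"dx":-2,"dy":0,"dz":8,"turn":0},{"fingers":60,"dx":0,"dy":4,"dz":0,"turn":0},{"fingers":60,"dx":0,"dy":3.3,"dz":0,"turn":0},{"fingers":60,"dx":0,"dy":0,"dz":0,"turn":0},{"fingers":70,"dx":0,"dy":0,"dz":0,"turn":0},{"fingers":80,"dx":0,"dy":0,"dz":0,"turn":0},{"fingers":100,"dx":0,"dy":0,"dz":0,"turn":0},{"fingers":100,"dx":0,"dy":0,"dz":0,"turn":0},{"fingers":100,"dx":0,"dy":-20,"dz":0,"turn":0},{"fingers":100,"dx":0,"dy":-40,"dz":0,"turn":0}]'; python3 -m creep '[{"fingers":100,"dx":0,"dy":-40,"dz":0,"turn":0},{"fingers":100,"dx":0,"dy":-40,"dz":0,"turn":0},{"fingers":100,"dx":20,"dy":-10,"dz":30,"turn":0},{"fingers":100,"dx":22,"dy":-5,"dz":42,"turn":0},{"fingers":100,"dx":20,"dy":0,"dz":42,"turn":0},{"fingers":100,"dx":20,"dy":0,"dz":42,"turn":0},{"fingers":100,"dx":10,"dy":0,"dz":42,"turn":0},{"fingers":100,"dx":5,"dy":0,"dz":30,"turn":0},{"fingers":100,"dx":0,"dy":0,"dz":20,"turn":5.3},{"fingers":100,"dx":0,"dy":0,"dz":0,"turn":0}]'>/dev/null;python3 -c "
from h import *
boxes(); go((.51,-.403,.25),-8)"; python3 sd.py red blue purple
```

```text
t: 35.7
tool_pos: [0.608, -0.1422, 0.071]
tcp_rot: [[-0.999, -0.007, -0.041], [0.041, 0.0, -0.999], [0.007, -1.0, 0.0]]
force: [0.8, 0.9, 0.4]
opening: 0.994
red (0.6219, 0.1742, [60.0, 61.0], -2.4) err mm [-1.   1.2]
blue (0.6179, 0.0689, [60.0, 61.0], -2.2) err mm [-0.7  0.8]
purple (0.6086, -0.1428, [59.0, 61.0], 0.0) err mm [-1. -1.]
yaw now 172.3 turn 0.3  dx -9.2 dy -81.9 dz 14.7 j6 0.21 pos [ 0.5029 -0.3872  0.1681] F [-0.3  0.3 -0.5] op 1.002 t 36.8
side red (0.6218, 0.1661, [70.0, 62.0], -2.2)
side blue (0.6177, 0.061, [66.0, 61.0], -4.3)
side purple (0.6086, -0.1729, [24.0, 58.0], -6.9)
```

View pics/punch2.png

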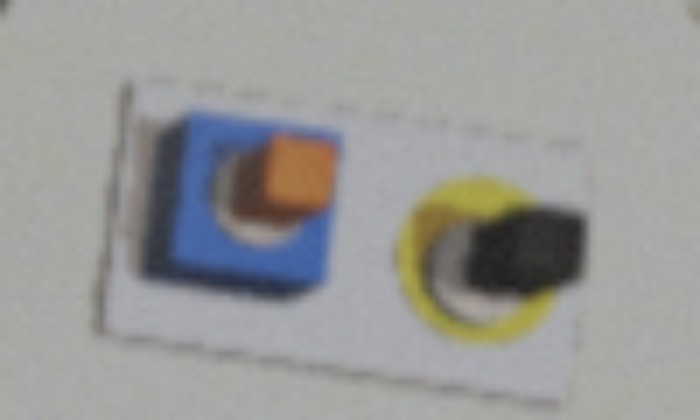

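All three boxes stand within 2 mm of their bays. In the crop the punch handle's top is at about (549,250), and it is nearly square to the stand. Next I grip it.

```bash
python3 -m creep '[{"fingers":100,"dx":-5,"dy":0,"dz":8,"turn":-1.7},{"fingers":100,"dx":-4,"dy":0,"dz":7,"turn":0},{"fingers":100,"dx":0,"dy":0,"dz":0,"turn":0},{"fingers":100,"dx":0,"dy":0,"dz":0,"turn":0}]'>/dev/null;python3 -c "
from h import *
go((.5106,-.403,.059),-6)
c=cap('side')
W=world(c)
for n,z in(('punch',.108),):
    m=((W[...,2]>.1)&(W[...,2]<.114)&(np.hypot(W[...,0]-.51,W[...,1]+.405)<.03)).astype(np.uint8)
    for q in blobs(m,(0,0,560,420),10): print(rect(c,q,z))
"
```

```text
yaw now 174.1 turn 0.1  dx -0.1 dy 109.5 dz 1.4 j6 0.26 pos [ 0.5107 -0.4016  0.1685] F [-0.6  0.2  0.1] op 0.998 t 37.2
(0.5096, -0.4136, [34.0, 28.0], -7.8)
```

```bash
python3 -m creep '[{"fingers":100,"dx":0,"dy":20,"dz":2.4,"turn":0},{"fingers":100,"dx":0,"dy":30,"dz":0,"turn":0},{"fingers":80,"dx":0,"dy":30,"dz":0,"turn":0},{"fingers":80,"dx":0,"dy":20,"dz":0,"turn":0},{"fingers":80,"dx":0,"dy":9,"dz":0,"turn":0},{"fingers":60,"dx":0,"dy":0,"dz":0,"turn":0},{"fingers":40,"dx":0,"dy":0,"dz":0,"turn":0},{"fingers":20,"dx":0,"dy":0,"dz":0,"turn":0},{"fingers":20,"dx":0,"dy":0,"dz":0,"turn":0},{"fingers":20,"dx":0,"dy":0,"dz":0,"turn":0},{"fingers":20,"dx":0,"dy":0,"dz":0,"turn":0},{"fingers":20,"dx":0,"dy":0,"dz":0,"turn":0}]' 45; python3 -c "
from h import *
go((.6,-.25,.2),-6)"
```

```text
t: 38.45
tool_pos: [0.5108, -0.4047, 0.0602]
tcp_rot: [[-0.995, 0.001, -0.103], [0.103, -0.001, -0.995], [-0.001, -1.0, 0.0]]
force: [1.2, 0.1, 2.5]
opening: 0.296
yaw now 174.1 turn 0.1  dx -72.7 dy -139.8 dz -163.1 j6 0.27 pos [ 0.5108 -0.4047  0.0602] F [1.2 0.1 2.5] op 0.296 t 38.5
```

Gripped (opening 0.296 = 26 mm). The foot underside is 48 mm below the TCP. Lift and go over purple.

```bash
python3 -m creep '[{"fingers":20,"dx":0,"dy":-15,"dz":0,"turn":0},{"fingers":20,"dx":0,"dy":-30,"dz":0,"turn":0},{"fingers":20,"dx":0,"dy":-40,"dz":0,"turn":0},{"fingers":20,"dx":0,"dy":-40,"dz":0,"turn":0},{"fingers":20,"dx":0,"dy":-30,"dz":0,"turn":0},{"fingers":20,"dx":-12,"dy":0,"dz":-28,"turn":-3.7},{"fingers":20,"dx":-18,"dy":0,"dz":-42,"turn":0},{"fingers":20,"dx":-18,"dy":0,"dz":-44,"turn":0},{"fingers":20,"dx":-18,"dy":0,"dz":-44,"turn":0},{"fingers":20,"dx":-16,"dy":0,"dz":-44,"turn":0},{"fingers":20,"dx":-12,"dy":0,"dz":-34,"turn":0},{"fingers":20,"dx":-8,"dy":0,"dz":-18,"turn":0}]'>/dev/null;  python3 -m creep '[{"fingers":20,"dx":0,"dy":0,"dz":0,"turn":0},{"fingers":20,"dx":0,"dy":0,"dz":0,"turn":0}]'; python3 -c "
from h import *
go((.6086,-.1425,.1222),-2.4)"; python3 sd.py red blue purple
```

```text
t: 39.85
tool_pos: [0.6235, -0.1556, 0.2148]
tcp_rot: [[-0.999, -0.001, -0.038], [0.038, -0.0, -0.999], [0.001, -1.0, 0.0]]
force: [-0.1, -0.5, -2.7]
opening: 0.292
yaw now 177.8 turn 0.2  dx 15.4 dy 92.6 dz -12.5 j6 -0.10 pos [ 0.6235 -0.1556  0.2148] F [-0.1 -0.5 -2.7] op 0.292 t 39.9
side red (0.6219, 0.1669, [69.0, 62.0], -4.0)
side blue (0.6172, 0.0606, [67.0, 61.0], -0.9)
side purple (0.6091, -0.1511, [66.0, 60.0], -0.1)
```

```bash
python3 -m creep '[{"fingers":20,"dx":8,"dy":0,"dz":-7,"turn":0},{"fingers":20,"dx":7.4,"dy":0,"dz":-5.5,"turn":0},{"fingers":20,"dx":0,"dy":25,"dz":0,"turn":0},{"fingers":20,"dx":0,"dy":30,"dz":0,"turn":0},{"fingers":20,"dx":0,"dy":25,"dz":0,"turn":0},{"fingers":20,"dx":0,"dy":15,"dz":0,"turn":0},{"fingers":20,"dx":0,"dy":10,"dz":0,"turn":0},{"fingers":20,"dx":0,"dy":0,"dz":0,"turn":0},{"fingers":20,"dx":0,"dy":0,"dz":0,"turn":0}]'; python3 - <<'E'
from h import *
go((.6086,-.1425,.1022),-2.4)
c=cap("side");u,v=proj(c,(.609,-.1425,.06)).astype(int)
cv2.imwrite("pics/seal1.png",cv2.resize(c["img"][v-50:v+40,u-60:u+60],None,fx=5,fy=5)[:,:,::-1])
E
```

```text
t: 40.8
tool_pos: [0.6092, -0.1427, 0.1105]
tcp_rot: [[-0.999, 0.001, -0.039], [0.039, -0.0, -0.999], [-0.001, -1.0, 0.0]]
force: [0.4, -0.7, -3.1]
opening: 0.294
yaw now 177.8 turn 0.2  dx 0.7 dy 8.3 dz -0.2 j6 -0.12 pos [ 0.6092 -0.1427  0.1105] F [ 0.4 -0.7 -3.1] op 0.294 t 40.8
```

View pics/seal1.png

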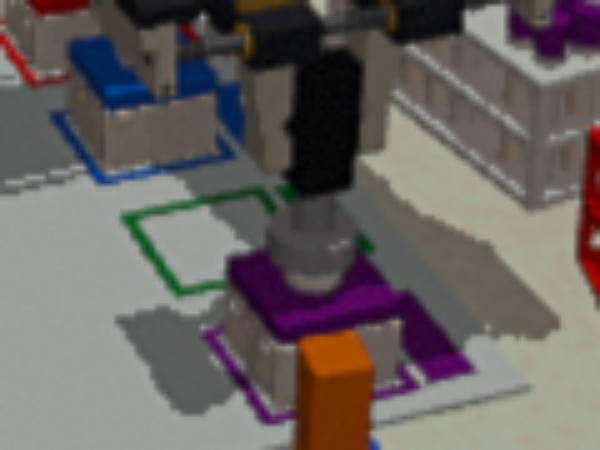

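The punch is upright, with its foot at (310,245) centred over the purple seal. Press in small steps.

```bash
cat > fz.py <<'E'
import sys,numpy as np
from rig import bot
s=bot.observe();print(np.round(s["tool_pos"],4),np.round(s["force"],1));sys.exit(int(s["force"][2]>float(sys.argv[1])))
E
F(){ python3 fz.py 10; }
python3 -m creep '[{"fingers":20,"dx":0,"dy":4,"dz":0,"turn":0},{"fingers":20,"dx":0,"dy":2,"dz":0,"turn":0},{"fingers":20,"dx":0,"dy":1,"dz":0,"turn":0},{"fingers":20,"dx":0,"dy":1,"dz":0,"turn":0}]'>/dev/null; F && python3 -m creep '[{"fingers":20,"dx":0,"dy":1,"dz":0,"turn":0},{"fingers":20,"dx":0,"dy":1,"dz":0,"turn":0}]'>/dev/null; F && python3 -m creep '[{"fingers":20,"dx":0,"dy":1,"dz":0,"turn":0},{"fingers":20,"dx":0,"dy":0.5,"dz":0,"turn":0}]'>/dev/null; F && python3 -m creep '[{"fingers":20,"dx":0,"dy":0.5,"dz":0,"turn":0},{"fingers":20,"dx":0,"dy":0.5,"dz":0,"turn":0}]'>/dev/null; F && python3 -m creep '[{"fingers":20,"dx":0,"dy":0.5,"dz":0,"turn":0},{"fingers":20,"dx":0,"dy":0,"dz":0,"turn":0}]'>/dev/null; F && python3 -m creep '[{"fingers":20,"dx":0,"dy":0.5,"dz":0,"turn":0},{"fingers":20,"dx":0,"dy":0,"dz":0,"turn":0}]'>/dev/null; F
```

```text
[ 0.609  -0.1425  0.1019] [-2.4  0.8  2.9]
[ 0.609  -0.1425  0.1002] [-2.5  0.8  3.3]
[ 0.609  -0.1425  0.0983] [-1.6  0.2  3.9]
[ 0.609  -0.1425  0.0972] [-1.7  0.5  3.1]
[ 0.609  -0.1425  0.0972] [-4.  2.  6.]
[ 0.6091 -0.1425  0.0971] [-4.9  1.7  9.7]
```

Flush: it stopped dead at TCP z 0.0971 with about 13 N net. Lift straight off and move along the row to blue.

```bash
python3 -m creep '[{"fingers":20,"dx":0,"dy":-2,"dz":0,"turn":0},{"fingers":20,"dx":0,"dy":-6,"dz":0,"turn":0},{"fingers":20,"dx":0,"dy":-15,"dz":0,"turn":0},{"fingers":20,"dx":0,"dy":-20,"dz":0,"turn":0},{"fingers":20,"dx":0,"dy":0,"dz":-25,"turn":0},{"fingers":20,"dx":0,"dy":0,"dz":-42,"turn":0},{"fingers":20,"dx":0,"dy":0,"dz":-42,"turn":0},{"fingers":20,"dx":-0.7,"dy":0,"dz":-42,"turn":0},{"fingers":20,"dx":0,"dy":0,"dz":-40,"turn":0},{"fingers":20,"dx":0,"dy":0,"dz":-20.5,"turn":0},{"fingers":20,"dx":0,"dy":0,"dz":0,"turn":0},{"fingers":20,"dx":0,"dy":0,"dz":0,"turn":0}]'>/dev/null; python3 -c "
from h import *
go((.6179,.0689,.1045),-2.4); boxes()"; python3 sd.py red blue purple
```

```text
yaw now 177.8 turn 0.2  dx -0.1 dy 34.3 dz 0.3 j6 -0.46 pos [0.6178 0.0693 0.1388] F [-0.2  0.1 -3.2] op 0.296 t 43.5
red (0.6212, 0.174, [61.0, 62.0], -2.4) err mm [-1.7  1. ]
purple (0.6086, -0.1428, [59.0, 61.0], 0.8) err mm [-1. -1.]
side red (0.6143, 0.1698, [70.0, 57.0], -22.7)
side blue (0.6176, 0.0613, [66.0, 63.0], -2.9)
side purple (0.6086, -0.1503, [66.0, 60.0], -1.5)
```

```bash
F(){ python3 fz.py 8; }
python3 -m creep '[{"fingers":20,"dx":0,"dy":15,"dz":0,"turn":0},{"fingers":20,"dx":0,"dy":12,"dz":0,"turn":0},{"fingers":20,"dx":0,"dy":5,"dz":0,"turn":0},{"fingers":20,"dx":0,"dy":2,"dz":0,"turn":0},{"fingers":20,"dx":0,"dy":1,"dz":0,"turn":0},{"fingers":20,"dx":0,"dy":1,"dz":0,"turn":0}]'>/dev/null; F && python3 -m creep '[{"fingers":20,"dx":0,"dy":1,"dz":0,"turn":0},{"fingers":20,"dx":0,"dy":1,"dz":0,"turn":0}]'>/dev/null; F && python3 -m creep '[{"fingers":20,"dx":0,"dy":1,"dz":0,"turn":0},{"fingers":20,"dx":0,"dy":0.5,"dz":0,"turn":0}]'>/dev/null; F && python3 -m creep '[{"fingers":20,"dx":0,"dy":0.5,"dz":0,"turn":0},{"fingers":20,"dx":0,"dy":0.5,"dz":0,"turn":0}]'>/dev/null; F && python3 -m creep '[{"fingers":20,"dx":0,"dy":0.5,"dz":0,"turn":0},{"fingers":20,"dx":0,"dy":0,"dz":0,"turn":0}]'>/dev/null; F && python3 -m creep '[{"fingers":20,"dx":0,"dy":0.5,"dz":0,"turn":0},{"fingers":20,"dx":0,"dy":0,"dz":0,"turn":0}]'>/dev/null; F&& python3 -m creep '[{"fingers":20,"dx":0,"dy":0.5,"dz":0,"turn":0},{"fingers":20,"dx":0,"dy":0,"dz":0,"turn":0}]'>/dev/null; F
```

```text
[0.6183 0.0688 0.1035] [ 0.1  0.5 -2.6]
[0.6182 0.0689 0.1018] [-1.3  1.3  3.1]
[0.6182 0.0689 0.1004] [-1.4  0.4  3.5]
[0.6182 0.0689 0.099 ] [-1.   0.2  3.7]
[0.6182 0.0689 0.0983] [-1.3  0.6  2.2]
[0.6182 0.0689 0.0977] [-0.8  0.3  3.1]
[0.6182 0.0689 0.0972] [0.3 1.1 1.8]
```

```bash
F(){ python3 fz.py 7; }
python3 -m creep '[{"fingers":20,"dx":0,"dy":0.5,"dz":0,"turn":0},{"fingers":20,"dx":0,"dy":0,"dz":0,"turn":0}]'>/dev/null; F && python3 -m creep '[{"fingers":20,"dx":0,"dy":0.5,"dz":0,"turn":0},{"fingers":20,"dx":0,"dy":0,"dz":0,"turn":0}]'>/dev/null; F&& python3 -m creep '[{"fingers":20,"dx":0,"dy":0.5,"dz":0,"turn":0},{"fingers":20,"dx":0,"dy":0,"dz":0,"turn":0}]'>/dev/null; F; python3 -m creep '[{"fingers":20,"dx":0,"dy":-2,"dz":0,"turn":0},{"fingers":20,"dx":0,"dy":-6,"dz":0,"turn":0},{"fingers":20,"dx":0,"dy":-15,"dz":0,"turn":0},{"fingers":20,"dx":0,"dy":-20,"dz":0,"turn":0},{"fingers":20,"dx":0,"dy":0,"dz":-25,"turn":0},{"fingers":20,"dx":0,"dy":0,"dz":-42,"turn":0},{"fingers":20,"dx":0,"dy":0,"dz":-25,"turn":0},{"fingers":20,"dx":0,"dy":0,"dz":-13,"turn":0},{"fingers":20,"dx":0,"dy":0,"dz":0,"turn":0},{"fingers":20,"dx":0,"dy":0,"dz":0,"turn":0}]'>/dev/null; python3 -c "
from h import *
go((.6217,.1741,.1035),-2.4); boxes()"; python3 sd.py red blue purple
```

```text
[0.6182 0.0689 0.0971] [-1.2  1.1  5.3]
[0.6182 0.0689 0.0971] [-2.5  1.1  9.3]
[0.6182 0.0689 0.0971] [-2.5  1.1  9.3]
yaw now 177.8 turn 0.2  dx -0.2 dy 35.1 dz -0.9 j6 -0.61 pos [0.6215 0.1733 0.1386] F [-1.2 -0.2 -2.5] op 0.297 t 46.8
blue (0.6179, 0.069, [61.0, 61.0], -3.0) err mm [-0.7  0.9]
purple (0.6086, -0.1428, [59.0, 61.0], 0.8) err mm [-1. -1.]
side red (0.6227, 0.1668, [68.0, 61.0], -2.2)
side blue (0.6178, 0.0602, [68.0, 61.0], -2.2)
side purple (0.6076, -0.1511, [67.0, 62.0], -1.5)
```

```bash
F(){ python3 fz.py 7; }
python3 -m creep '[{"fingers":20,"dx":0,"dy":15,"dz":-1,"turn":0},{"fingers":20,"dx":0,"dy":12,"dz":0,"turn":0},{"fingers":20,"dx":0,"dy":5,"dz":0,"turn":0},{"fingers":20,"dx":0,"dy":2,"dz":0,"turn":0},{"fingers":20,"dx":0,"dy":1,"dz":0,"turn":0},{"fingers":20,"dx":0,"dy":1,"dz":0,"turn":0}]'>/dev/null; F && python3 -m creep '[{"fingers":20,"dx":0,"dy":1,"dz":0,"turn":0},{"fingers":20,"dx":0,"dy":1,"dz":0,"turn":0}]'>/dev/null; F && python3 -m creep '[{"fingers":20,"dx":0,"dy":1,"dz":0,"turn":0},{"fingers":20,"dx":0,"dy":1,"dz":0,"turn":0}]'>/dev/null; F && python3 -m creep '[{"fingers":20,"dx":0,"dy":1,"dz":0,"turn":0},{"fingers":20,"dx":0,"dy":0.5,"dz":0,"turn":0}]'>/dev/null; F && python3 -m creep '[{"fingers":20,"dx":0,"dy":0.5,"dz":0,"turn":0},{"fingers":20,"dx":0,"dy":0,"dz":0,"turn":0}]'>/dev/null; F && python3 -m creep '[{"fingers":20,"dx":0,"dy":0.5,"dz":0,"turn":0},{"fingers":20,"dx":0,"dy":0,"dz":0,"turn":0}]'>/dev/null; F&& python3 -m creep '[{"fingers":20,"dx":0,"dy":0.5,"dz":0,"turn":0},{"fingers":20,"dx":0,"dy":0,"dz":0,"turn":0}]'>/dev/null; F && python3 -m creep '[{"fingers":20,"dx":0,"dy":0.5,"dz":0,"turn":0},{"fingers":20,"dx":0,"dy":0,"dz":0,"turn":0}]'>/dev/null; F
```

```text
[0.6224 0.1747 0.1036] [ 0.4  0.7 -3.2]
[0.6223 0.1748 0.1018] [-2.6  0.6  2.8]
[0.6223 0.1749 0.0999] [-1.5  0.3  3.5]
[0.6223 0.1749 0.0979] [-1.  -0.7  3.2]
[0.6223 0.1749 0.0972] [-0.2 -0.1  3.2]
[0.6223 0.1748 0.0971] [-1.5  0.9  7.2]
[0.6223 0.1748 0.0971] [-1.5  0.9  7.2]
[0.6223 0.1748 0.0971] [-1.5  0.9  7.2]
```

Red is flush as well. Lift and carry the punch back to its pad.

```bash
python3 -m creep '[{"fingers":20,"dx":0,"dy":-2,"dz":0,"turn":0},{"fingers":20,"dx":0,"dy":-6,"dz":0,"turn":0},{"fingers":20,"dx":0,"dy":-20,"dz":0,"turn":0},{"fingers":20,"dx":0,"dy":-40,"dz":0,"turn":0},{"fingers":20,"dx":0,"dy":-40,"dz":0,"turn":0},{"fingers":20,"dx":0,"dy":-12,"dz":20,"turn":0},{"fingers":20,"dx":5,"dy":0,"dz":40,"turn":0},{"fingers":20,"dx":8,"dy":0,"dz":42,"turn":0},{"fingers":20,"dx":8,"dy":0,"dz":42,"turn":0},{"fingers":20,"dx":8,"dy":0,"dz":42,"turn":0},{"fingers":20,"dx":8,"dy":0,"dz":42,"turn":0},{"fingers":20,"dx":8,"dy":0,"dz":42,"turn":3.7}]'>/dev/null; python3 -m creep '[{"fingers":20,"dx":8,"dy":0,"dz":42,"turn":0},{"fingers":20,"dx":8,"dy":0,"dz":42,"turn":0},{"fingers":20,"dx":8,"dy":0,"dz":42,"turn":0},{"fingers":20,"dx":8,"dy":0,"dz":42,"turn":0},{"fingers":20,"dx":4,"dy":0,"dz":42,"turn":0},{"fingers":20,"dx":4,"dy":0,"dz":40,"turn":0},{"fingers":20,"dx":0,"dy":0,"dz":25,"turn":0},{"fingers":20,"dx":0,"dy":0,"dz":0,"turn":0},{"fingers":20,"dx":0,"dy":0,"dz":0,"turn":0}]'; python3 - <<'E'
from h import *
go((.5145,-.406,.064),-6)
c=cap("top","top4");boxes(c);W=world(c)
for k,(x,y) in BAY.items():
    e=[(np.round(np.median(W[v-1:v+2,u-1:u+2,2])*1000,1)) for u,v in[proj(c,(x-.001+dx,y,.05)).round().astype(int) for dx in(-.022,0,.022)]]
    print(k,"z lid/seal/lid",e)
E
```

```text
t: 50.55
tool_pos: [0.4971, -0.3633, 0.2155]
tcp_rot: [[-0.994, -0.002, -0.105], [0.105, 0.001, -0.994], [0.002, -1.0, -0.001]]
force: [0.2, 0.1, -2.7]
opening: 0.292
yaw now 174.0 turn -0.0  dx -22.0 dy 151.4 dz 40.8 j6 0.21 pos [ 0.4971 -0.3633  0.2155] F [ 0.2  0.1 -2.7] op 0.292 t 50.5
red (0.6218, 0.1738, [61.0, 61.0], -1.3) err mm [-1.1  0.8]
blue (0.6179, 0.0689, [60.0, 61.0], -2.2) err mm [-0.7  0.8]
purple (0.6086, -0.1428, [59.0, 61.0], 0.8) err mm [-1. -1.]
red z lid/seal/lid [np.float64(50.4), np.float64(50.6), np.float64(49.1)]
blue z lid/seal/lid [np.float64(51.4), np.float64(50.5), np.float64(49.3)]
purple z lid/seal/lid [np.float64(50.3), np.float64(48.9), np.float64(50.3)]
```

Depth shows all seals level with their lids. Set the punch down.

```bash
F(){ python3 fz.py 3; }
python3 -m creep '[{"fingers":20,"dx":-11,"dy":0,"dz":20,"turn":0},{"fingers":20,"dx":-11,"dy":0,"dz":20.8,"turn":0},{"fingers":20,"dx":0,"dy":30,"dz":0,"turn":0},{"fingers":20,"dx":0,"dy":40,"dz":0,"turn":0},{"fingers":20,"dx":0,"dy":40,"dz":0,"turn":0},{"fingers":20,"dx":0,"dy":25,"dz":0,"turn":0},{"fingers":20,"dx":0,"dy":12,"dz":0,"turn":0},{"fingers":20,"dx":0,"dy":5,"dz":0,"turn":0},{"fingers":20,"dx":0,"dy":1,"dz":0,"turn":0},{"fingers":20,"dx":0,"dy":0,"dz":0,"turn":0}]'>/dev/null; F && python3 -m creep '[{"fingers":20,"dx":0,"dy":1,"dz":0,"turn":0},{"fingers":20,"dx":0,"dy":0,"dz":0,"turn":0}]'>/dev/null; F;python3 -c "
from h import *
go((.5145,-.406,.0602),-6)"
```

```text
[ 0.5171 -0.4058  0.0652] [ 0.1 -0.6 -2.8]
[ 0.5165 -0.4058  0.0637] [-0.2  1.2 -2.6]
yaw now 174.1 turn 0.1  dx 2.0 dy 3.5 dz 0.4 j6 0.27 pos [ 0.5165 -0.4058  0.0637] F [-0.2  1.2 -2.6] op 0.293 t 51.8
```

```bash
F(){ python3 fz.py 0; }
python3 -m creep '[{"fingers":20,"dx":0,"dy":1.5,"dz":0,"turn":0},{"fingers":20,"dx":0,"dy":1,"dz":0,"turn":0},{"fingers":20,"dx":0,"dy":0,"dz":0,"turn":0}]'>/dev/null; F && python3 -m creep '[{"fingers":20,"dx":0,"dy":0.6,"dz":0,"turn":0},{"fingers":20,"dx":0,"dy":0,"dz":0,"turn":0}]'>/dev/null; F && python3 -m creep '[{"fingers":20,"dx":0,"dy":0.6,"dz":0,"turn":0},{"fingers":20,"dx":0,"dy":0,"dz":0,"turn":0}]'>/dev/null; F; python3 -m creep '[{"fingers":35,"dx":0,"dy":0,"dz":0,"turn":0},{"fingers":50,"dx":0,"dy":0,"dz":0,"turn":0},{"fingers":80,"dx":0,"dy":0,"dz":0,"turn":0},{"fingers":80,"dx":0,"dy":0,"dz":0,"turn":0},{"fingers":80,"dx":0,"dy":-20,"dz":0,"turn":0},{"fingers":80,"dx":0,"dy":-40,"dz":0,"turn":0},{"fingers":80,"dx":0,"dy":-45,"dz":0,"turn":0},{"fingers":80,"dx":0,"dy":-45,"dz":0,"turn":0},{"fingers":80,"dx":40,"dy":0,"dz":0,"turn":0},{"fingers":80,"dx":40,"dy":0,"dz":0,"turn":0},{"fingers":80,"dx":0,"dy":0,"dz":0,"turn":0},{"fingers":80,"dx":0,"dy":0,"dz":0,"turn":0}]'; python3 - <<'E'
from h import *
c=cap("side","fin_side");
cv2.imwrite("pics/fin.png",cv2.resize(c["img"][150:380,150:430],None,fx=2.6,fy=2.6)[:,:,::-1])
c=cap("top","fin_top");boxes(c);W=world(c)
for n,lo,hi,roi,z in(("probe",.13,.16,(370,215,410,262),.141),("punch",.09,.125,(405,225,445,262),.108)):
    m=((W[...,2]>lo)&(W[...,2]<hi)).astype(np.uint8)
    for q in blobs(m,roi): print(n,rect(c,q,z))
E
python3 sd.py red blue purple
```

```text
[ 0.5161 -0.4056  0.0602] [-0.1 -0.3 -2.1]
[ 0.5161 -0.4056  0.0602] [-1.2  2.1  3.3]
[ 0.5161 -0.4056  0.0602] [-1.2  2.1  3.3]
t: 53.5
tool_pos: [0.4359, -0.3975, 0.2104]
tcp_rot: [[-0.995, 0.001, -0.104], [0.104, -0.001, -0.995], [-0.001, -1.0, 0.001]]
force: [0.2, -0.7, -0.6]
opening: 0.798
red (0.6219, 0.1741, [61.0, 61.0], -2.4) err mm [-1.   1.1]
blue (0.6176, 0.0695, [62.0, 60.0], 0.8) err mm [-1.   1.4]
purple (0.6086, -0.1428, [59.0, 61.0], 0.0) err mm [-1. -1.]
side red (0.6214, 0.1648, [73.0, 61.0], -4.1)
side purple (0.5861, -0.1452, [66.0, 27.0], -26.3)
```

View pics/fin.png

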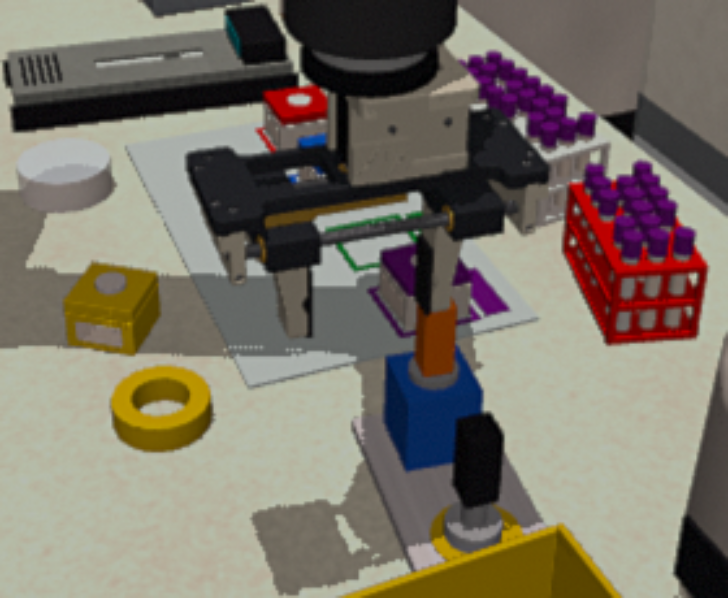

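The probe hangs in the holder at (435,340) and the punch stands on the pad at (477,480). The boxes look in place. One clear look at the tools and plunger from above, then I hand in.

```bash
python3 -m creep '[{"fingers":80,"dx":0,"dy":-30,"dz":-20,"turn":0},{"fingers":80,"dx":0,"dy":-20,"dz":-40,"turn":0},{"fingers":80,"dx":0,"dy":0,"dz":-45,"turn":0},{"fingers":80,"dx":0,"dy":0,"dz":-45,"turn":0},{"fingers":80,"dx":0,"dy":0,"dz":-45,"turn":0},{"fingers":80,"dx":0,"dy":0,"dz":-40,"turn":0},{"fingers":80,"dx":0,"dy":0,"dz":-20,"turn":0},{"fingers":80,"dx":0,"dy":0,"dz":0,"turn":0}]'|head -2; python3 - <<'E'
from h import *
c=cap("top");boxes(c);W=world(c)
for n,lo,hi,roi,z in(("probe",.13,.16,(370,215,410,262),.141),("holder",.065,.085,(365,215,405,262),.075),("punch",.09,.125,(405,225,445,262),.108)):
    m=((W[...,2]>lo)&(W[...,2]<hi)).astype(np.uint8)
    for q in blobs(m,roi): print(n,rect(c,q,z),W[m>0][:,2].max() if 0 else "")
for q in blobs(mask(c,"yellow"),(395,220,445,265)): print("pad",rect(c,q,.012))
u,v=proj(c,(.5385,.3394,.04)).round().astype(int);print("plunger z",np.median(W[v-1:v+2,u-1:u+2,2]))
E
python3 sd.py red blue purple
```

```text
t: 54.45
tool_pos: [0.4639, -0.1412, 0.2596]
red (0.6308, 0.1744, [43.0, 60.0], 0.8) err mm [7.9 1.4]
blue (0.635, 0.0689, [27.0, 58.0], 0.8) err mm [16.4  0.8]
punch (0.5135, -0.403, [30.0, 28.0], -2.5) 
pad (0.5154, -0.4054, [59.0, 51.0], 20.5)
plunger z 0.03360522403502501
side red (0.6218, 0.1655, [71.0, 62.0], -2.2)
side blue (0.618, 0.0597, [69.0, 60.0], -1.2)
side purple (0.609, -0.1511, [61.0, 65.0], 0.9)
```

```bash
python3 -c "
from rig import order
print(order.job_done())"
```

```text
the job is handed in; nothing more can be done
None
```

The batch is set up and handed in at about 54 s of the 210 s allowed; the interface reports no verdict. I slid the probe along the groove until it dropped into the reset socket, about 27 mm past the groove's middle towards the display. I pressed the plunger down there and hung the probe back in its holder. I moved the purple, blue and red boxes into their bays by gripping and carrying them; no green box was present. While I placed red, the purple box was knocked about 28 mm aside, so I put it back before punching. The three seals were then pressed with the punch in small steps, about 10–13 N each, and the punch was set back on its pad.

**Last checks:**
- **Boxes:** all three were within 2 mm of their bays and within about 3.5° of square. In the very last top view the arm partly hid the boxes, so its numbers for red and blue were off. The side view agreed with the earlier poses.
- **Seals:** depth showed each one level with its lid.
- **Plunger:** depth after the press showed it about 8–9 mm below the groove floor. The last, coarser reading was about 6.4 mm below nominal floor height; that view read the floor itself 1–2 mm high.
- **Tools:** the punch was about 3 mm from the measured centre of its pad. For the probe I have only the side picture, which shows it upright in the holder, because the arm hid it from the last top view.

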